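# Fit the amber filter in the bench lamp and set its brightness

## Task

Light-sensitive samples are coming out of their amber vials, so set the bench lamp up as a safelight: take the amber filter from the rack by its tab, set its lower edge into the channel of the lamp's filter holder with the top leaning away from the lamp, then straighten it gently until it stands upright under the two corner hooks, held by the two sprung side rollers, and let go. Only when the filter is home, turn the brightness selector on top of the lamp clockwise exactly three clicks up from off. Leave the other filters in the rack and everything else on the bench where it is.

Things in the scene. Friction and masses are not known exactly. Their poses are not given: they have to be found in the camera images.
- amber_filter_mid (a point): Amber filter, loose, about 120 g: black metal frame 100 wide x 105 high x 8 thick (mm), orange-amber pane, orange ribbed tab (30 wide, 26 high, 8 thick) on the middle of its top edge. This point: centre of the frame, 52.5 above the foot; x through the thickness, y along the width, z up to the tab. Front and back alike. Starts upright in one of the rack's slots
- amber_filter_tab (a point): the middle of the amber filter's tab, 118 mm above the foot; grip it here across the 8 mm thickness. Same axes
- green_filter_mid (a point): the same frame with a green pane and a dark green tab; bystander, stays in its slot. This point: centre of its square frame, 52.5 mm above the foot; same axes
- blue_filter_mid (a point): the same frame with a blue pane and a dark blue tab; bystander, stays in its slot. This point: centre of its square frame, 52.5 mm above the foot; same axes
- rack: fixed white filter rack, 180 x 122 x 30 mm, origin at the centre of its underside; three slots 10.5 wide run along its y, one at its middle and one 58 to either side along its x. A filter in it has its foot at 8, its frame's top at 113 and its tab's top at 139 above the worktop. Which filter is in which slot varies
- lamp: fixed white bench lamp on a dark base plate; origin on the worktop, z up, x from front to back: lens and filter holder on its -x side, towards the robot. In mm from this origin (x, y, z): channel_floor (-56.75, 0, 28), holder_seat (-56, 0, 80.5), selector axis (55, 0). Housing from x = -20 to 110, 126 wide, top at 130; base plate x = -90 to 115, 150 wide; the holder's top is at 146
- channel_floor (a point): middle of the floor of the holder's channel, 28 mm above the worktop; axes as the lamp's. 9.5 mm wide front to back, 105 between end stops (2.5 play at each end of the filter). Rear wall upright, 4.75 behind this point, 15 high; front wall 16 high, sloped 18 degrees to the front (mouth 14.7 wide). Let go in it, the filter leans to the front at about 25 degrees and stays
- holder_seat (a point): where the centre of the amber filter's frame is when home: upright, foot on the channel floor, back against the two posts; axes as the lamp's (thickness along x, either way round). Fixed hooks overhang home by 8 mm, 3 mm above the frame's top corners (y = +-44 to +-62), so it cannot be lowered upright: it goes in leaning 16 to 20 degrees, top to -x, ahead of the rollers, and swings up
- catch_left (a joint): sprung roller at the holder's left (+y) post, 8 mm radius, axis upright, 110 mm above the worktop (roller 99 to 121): travel in m, 0 = relaxed, grows outwards as the filter's edge pushes it aside. It reaches 2.5 mm over the edge of a centred filter and sits just in front of a home filter; passing both rollers takes about 7 N at the tab, then they snap back
- catch_right (a joint): the same at the right (-y) post
- selector (a joint): brightness selector on top of the lamp: rad, 0 = off (start), grows clockwise seen from above; sprung detents every 0.4189 rad (24 degrees), five clicks in all; it takes about 0.08 N m to pass one and it settles by itself in the nearest detent when let go
- selector_grip (a point): point to grip on the selector's axis, 167 mm above the worktop: black bar 40 long x 14 thick, 142 to 174 above the worktop, on a 42 mm disc. The bar lies along this frame's x and turns with it; its white line points to -x. Marks on the 66 mm plate under it: red dot = off (where the line points at the start), five white dots clockwise = the steps
- torsion_tester: fixed tall beige instrument on the bench between rack and lamp, 240 (x) x 126 (y) x 285 high (mm), origin at the centre of its foot; an obstacle: pass in front of it or over it
- media_bottle: clear bottle with blue cap, 56 dia x 104 mm, bystander, origin at its foot
- amber_vial_a: amber glass vial with black cap, 24 dia x 72 mm, bystander on a steel tray
- amber_vial_b: amber glass vial with black cap, 22 dia x 70 mm, bystander on the tray
- beaker: clear beaker, 64 dia x 82 mm, bystander
- timer: white timer, 58 x 58 x 18 mm, bystander
- tape_roll: roll of paper tape, 68 dia x 19 mm, bystander
- marker: blue marker pen lying down, 126 x 14 x 14 mm, bystander
Mind the look-alikes: they are no part of the job. There is more than one size of the part that bears amber_filter_mid; the job needs the smaller.

How it is judged:
On the way, in this order (a step that is already met when the one before it is completed fails the run):
1. the amber filter is home in the holder, upright behind both rollers, with the selector still off (distance between amber_filter_mid and holder_seat below 0.006 m and x of amber_filter_mid in the frame of holder_seat above -0.0035 m and angle between amber_filter_mid's own z axis and vertical below 0.05 rad and angle between the x axis of amber_filter_mid and the x axis of holder_seat, either way round below 0.06 rad and value of joint selector below 0.2 rad), for 0.2 s.
2. the selector stands three clicks up from off (value of joint selector between 1.1366 and 1.3766 rad), for 0.2 s.
At the end, for the whole second after the job is handed in: amber filter at rest in the holder: centre within 6 mm of home (at most 3.5 mm to the front), upright within 0.05 rad, square within 0.06 rad; selector within 0.12 rad of the third detent (1.257 rad); green and blue filters within 12 mm of where they stood (all of step 2 and distance between amber_filter_mid and holder_seat below 0.006 m and x of amber_filter_mid in the frame of holder_seat above -0.0035 m and angle between amber_filter_mid's own z axis and vertical below 0.05 rad and angle between the x axis of amber_filter_mid and the x axis of holder_seat, either way round below 0.06 rad and linear speed of amber_filter below 0.01 m/s and distance of each of green_filter_mid, blue_filter_mid from where it was at the start of the episode below 0.012 m); the robot touches nothing.
It fails at once if the selector is turned up before the amber filter is home (value of joint selector above 0.25 rad and not (distance between amber_filter_mid and holder_seat below 0.006 m and x of amber_filter_mid in the frame of holder_seat above -0.0035 m and angle between amber_filter_mid's own z axis and vertical below 0.05 rad and angle between the x axis of amber_filter_mid and the x axis of holder_seat, either way round below 0.06 rad)).
It fails at once if the filter is forced against the lamp (contact forces over 90 N in all) (contact force between amber_filter and lamp above 90 N).
It fails at once if another filter is taken or knocked (moved over 15 mm) (distance of any of green_filter_mid, blue_filter_mid from where it was at the start of the episode above 0.015 m).
It fails at once if something else on the bench is knocked (moved over 30 mm) (distance of any of media_bottle, amber_vial_a, amber_vial_b, beaker, timer, tape_roll, marker from where it was at the start of the episode above 0.03 m).
It also fails if it takes over 69 s, if anything falls off the work surface, if the arm or the gripper's body presses on something with over 40 N, if the wrist force passes 120 N, or if a joint passes its speed limit or range.

## Robot

A 6-joint arm with a two-finger parallel gripper is mounted at the origin on a cart in front of the work surface, level with it; the furniture and walls round the work are solid. World frame = base frame: x ahead of the robot, y to its left, z up, the work surface at z = 0. Lengths are in m, angles in rad, forces in N, time in s.
With the tool pointing down it reaches from about 0.3 to 0.875 m from the base axis. Payload 6.4 kg.
Tool frame: the origin (TCP) lies at the very end of the fingers, on their centre line; the grasp point (between the pads) lies ctrl.pinch_z behind it (ctrl.pinch_z is the distance from the TCP to the grasp point, in m); y points along the fingers, z is the direction in which the jaws open and shut, and the axes are right-handed (so a half turn about y gives the same grasp; the last joint's range is limited). The gripper opens to 85 mm and grips with 20 to 120 N. Pads are 22 mm wide; open, the fingers measure 114 mm over their backs; the gripper's body (76 mm by 85 mm) begins 54 mm behind the grasp point. The pads swing forward as they close: fully open they stand 13 mm farther back than shut.
Start: joints at [0.912, 0.181, 1.607, -0, 1.354, -0.206], TCP at [0.252, 0.517, 0.231] pointing down, gripper open.
Joint ranges: [-2.99, 2.99], [-0.89, 2.07], [0.3, 2.58], [-1.14, 4.28], [0, 2.63], [-3.12, 3.12]. Speed limits (rad/s): [2.57, 2.57, 3.01, 3.14, 3.14, 3.14].

## Interface

Orientations are given as a unit quaternion [w, x, y, z].
In Python, from bench import ctrl gives the robot as it stands.
- The arm moves only by the shell command python3 -m pendant 'ROWS'. ROWS is JSON, one flat list of numbers, 7 for each row, row after row: the shift along the world's x, y, z in m, then the turn, a rotation vector about the world's x, y, z in degrees, then the finger opening in m, from 0 to 0.0854. In form: [tx, ty, tz, rx, ry, rz, hand, tx, ty, tz, rx, ry, rz, hand, ...]. A call has 1 to 12 rows; each row shifts and turns the commanded pose from where the row before left it; what a row does not reach is not made up. A row lasts 1/8 s, in which the tool goes at most 62.5 mm and 10.7 degrees, less where a joint would pass 70% of its speed; a pose out of reach is approached as far as the arm can. A call with a gripper value outside its range is refused whole. The fingers move at their own pace and stop on an object; the grip force is fixed at half the most. Time passes only in rows, so rows that do not move let the fingers close. It gives the time, the measured TCP pose, the force and the opening at its end, in the units of the state.
- ctrl.get_obs(): the state, without advancing time (a new reading comes with each control period).
- ctrl.camera(name): name is "scene" or "top" or "wrist"; returns the picture (420x560x3 uint8, red, green, blue); there is no depth.
- ctrl.camera_info(name): a dict with "fx", "fy", "cx", "cy" (pixels), "k1" (the pictures are not rectified: a ray, as slopes to the right and down, at radius r is drawn at 1 + k1 r^2 times it, then the intrinsics apply), "origin" and "rotation" of the camera in the world; the wrist camera has in their place "tool_from_camera" (4x4, takes a point from camera to tool coordinates, whose origin is the TCP and whose axes are the tool frame's). Camera axes: x right, y down, z forward; pixel columns grow to the right and rows downward; lengths in m; the calibration is good to about 2 mm. A picture is of the moment at which its call begins: read the wrist's pose just before it. camera_info takes no time and is no camera call.
- ctrl.hand_in(): hands the job in, once; it reports no verdict.
Trained networks look in the newest picture that a camera, given by its name, has taken for a name from the list of things; names that differ only in an ending like _2 or _b are one class to them, and where a whole thing is asked for, a point or a joint stands for the part that bears it (a point fixed in the world has none). Each returns a list of dicts, best first, with "score" (0 to 1); they miss things now and then, are a little off and sometimes report something else, mostly with a low value. They report only what shows in the picture. A call takes as long as a camera call. They do not tell look-alikes from the thing itself.
- ctrl.silhouettes(target, camera): "mask" (420x560 bool, what is visible of it) and "bbox" ([left, top, right, bottom] in pixels, round what is visible of it).
The state is a dict: "time_s": time; "q": joint angles; "dq": joint speeds; "joint_efforts": joint torques, N m; "eef_pos": TCP position; "eef_rot": TCP orientation; "wrist_force": force on the tool from outside, world axes, zero at the start; "torque": the same for the moment, N m; "opening": opening from 0.0 (shut) to 1.0 (fully open).
Only numpy, scipy, OpenCV 4.12 (cv2) and the standard library are available. Lean on these libraries where they do the work, as an engineer would, in place of code of your own. Each camera call takes 0.05 s, during which the arm holds its last target.

## Working session

There is one attempt and no reset: what is moved stays moved. The work goes in short steps, Python scripts to look and compute and a shell command to move; the robot and the scene stay as the last step left them, time stands still between calls to the robot, and variables do not carry over. Pictures are saved under pics/ and viewed, and the job is handed in when it is done.

```bash
ls; mkdir -p pics; python3 - <<'E'
from bench import ctrl
import cv2
for n in ["scene","top","wrist"]:
    im=ctrl.camera(n); cv2.imwrite(f"pics/{n}0.png",im[:,:,::-1])
    i=ctrl.camera_info(n); print(n,i)
print(ctrl.get_obs(), ctrl.pinch_z)
E
```

```text
pics
scene {'fx': 428.3719964960479, 'fy': 428.3719964960479, 'cx': 274.61816734427356, 'cy': 208.32376793567641, 'k1': 0.013386085888552007, 'origin': array([-0.75775841,  1.04938847,  0.90116887]), 'rotation': array([ 0.22309203, -0.37080164,  0.7568854 , -0.48975564])}
top {'fx': 381.69442974927597, 'fy': 381.69442974927597, 'cx': 278.7079072208687, 'cy': 208.55272248918646, 'k1': -0.024750440339016865, 'origin': array([0.32559043, 0.01955821, 1.42923449]), 'rotation': array([ 0.05105071, -0.70091329,  0.70965416, -0.05005356])}
wrist {'fx': 370.98065600952367, 'fy': 370.98065600952367, 'cx': 280.2612201881572, 'cy': 211.7636012694014, 'k1': -0.022188006450827004, 'tool_from_camera': array([[-2.52266852e-04,  9.57625842e-01,  2.88015076e-01,
        -7.33164422e-02],
       [-5.65593781e-04, -2.88015175e-01,  9.57625678e-01,
        -1.43632692e-01],
       [ 9.99999808e-01,  7.86776795e-05,  6.14283902e-04,
         7.58325428e-05],
       [ 0.00000000e+00,  0.00000000e+00,  0.00000000e+00,
         1.00000000e+00]])}
{'time_s': 0.15, 'q': array([ 9.11700719e-01,  1.81383272e-01,  1.60776425e+00, -1.01099509e-05,
        1.35377373e+00, -2.06299095e-01]), 'dq': array([-0.00161062, -0.00160828, -0.00368835,  0.00088279, -0.00075309,
       -0.00121441]), 'joint_efforts': array([ 3.88292244e-05, -4.45270121e+01, -3.51688457e+01, -4.96390658e-04,
        5.96630591e-03,  9.73816100e-05]), 'eef_pos': array([0.25128251, 0.51673127, 0.23059065]), 'eef_rot': array([-0.68863438,  0.68949019, -0.15891667,  0.15852907]), 'wrist_force': array([ 0.64515653, -0.20245787, -0.295704  ]), 'torque': array([ 0.03973265, -0.03639691, -0.01800931]), 'opening': 1.0031110533931118} 0.0187
```

View pics/scene0.png

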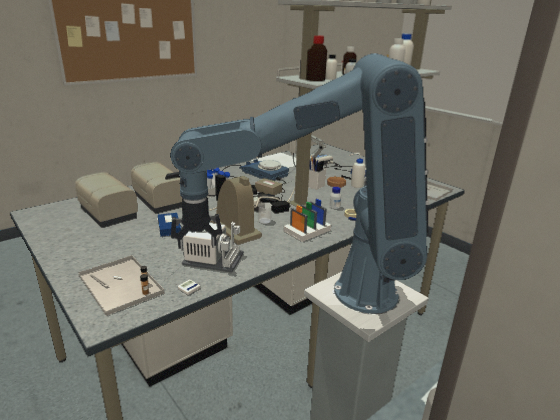

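View pics/top0.png

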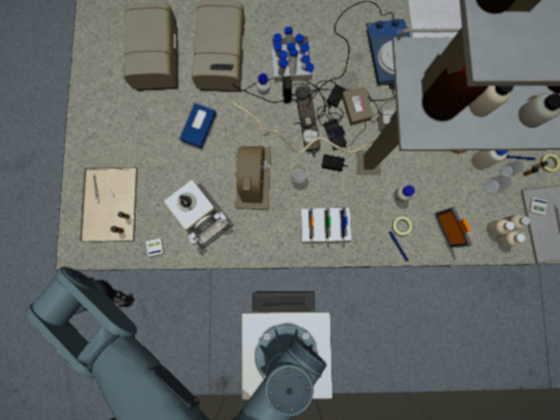

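View pics/wrist0.png

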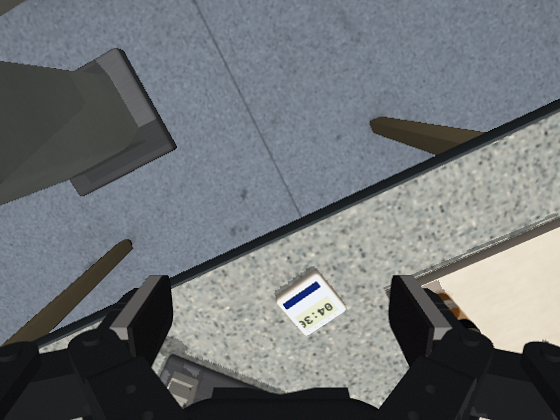

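The top view shows two amber candidates: one upright in the rack's left slot at about (311,223), and a larger one lying at about (455,228). The rack one fits "loose, upright in a slot, smaller". I'll enlarge it to check and get the masks.

```bash
cat > h.py <<'E'
import numpy as np, cv2
from bench import ctrl
from scipy.spatial.transform import Rotation as R
def q2R(q): return R.from_quat([q[1],q[2],q[3],q[0]]).as_matrix()
class Cam:
    def __init__(s,n,obs=None):
        i=ctrl.camera_info(n); s.K=np.array([[i['fx'],0,i['cx']],[0,i['fy'],i['cy']],[0,0,1]]); s.d=np.array([i['k1'],0,0,0,0.])
        if n=='wrist':
            o=obs or ctrl.get_obs(); T=np.eye(4);T[:3,:3]=q2R(o['eef_rot']);T[:3,3]=o['eef_pos']; T=T@i['tool_from_camera']; s.R=T[:3,:3]; s.o=T[:3,3]
        else:
            r=np.array(i['rotation']); s.R=q2R(r) if r.size==4 else r; s.o=np.array(i['origin'])
    def proj(s,P):
        P=np.atleast_2d(P).astype(float); c=(P-s.o)@s.R
        xy=c[:,:2]/c[:,2:]; r2=(xy**2).sum(1,keepdims=True); xy=xy*(1+s.d[0]*r2)
        return xy@s.K[:2,:2].T+s.K[:2,2]
    def ray(s,uv):
        u=cv2.undistortPoints(np.array(uv,float).reshape(-1,1,2),s.K,s.d).reshape(-1,2)
        return np.c_[u,np.ones(len(u))]@s.R.T
    def at_z(s,uv,z):
        d=s.ray(uv); return s.o+d*((z-s.o[2])/d[:,2])[:,None]
def save(im,name,box=None,f=1):
    if box: im=im[box[1]:box[3],box[0]:box[2]]
    im=cv2.resize(im,None,fx=f,fy=f,interpolation=cv2.INTER_CUBIC); cv2.imwrite('pics/'+name+'.png',im[:,:,::-1])
E
python3 - <<'E'
from h import *
c=Cam('top'); im=ctrl.camera('top')
save(im,'topcrop_rack',(290,190,490,260),4)
save(im,'topcrop_lamp',(130,150,270,255),5)
for n in ['rack','lamp','amber_filter_mid','green_filter_mid','blue_filter_mid','selector','catch_left','torsion_tester','amber_filter_tab']:
    try:
        for s in ctrl.silhouettes(n,'top')[:3]:
            m=s['mask']; ys,xs=np.nonzero(m); print(n,round(s['score'],2),s['bbox'],m.sum(), [xs.mean().round(1),ys.mean().round(1)], cv2.minAreaRect(np.c_[xs,ys].astype(np.float32)))
    except Exception as e: print(n,e)
print(c.at_z([[285,360],[327,225],[200,210]],0))
E
```

```text
rack 0.59 [301.5, 209.7, 351.4, 240.4] 1097 [np.float64(323.8), np.float64(225.1)] ((325.5, 224.5), (33.0, 49.0), 90.0)
rack 0.36 [168.7, 177.0, 236.6, 245.5] 2610 [np.float64(197.6), np.float64(213.2)] ((196.64353942871094, 213.63722229003906), (63.35478591918945, 45.4941291809082), 51.8427734375)
lamp 0.74 [165.4, 177.6, 236.6, 246.7] 2542 [np.float64(197.9), np.float64(213.4)] ((196.6658477783203, 213.59158325195312), (61.986934661865234, 45.311676025390625), 50.71058654785156)
amber_filter_mid 0.81 [435.4, 211.2, 472.6, 246.2] 971 [np.float64(453.6), np.float64(227.7)] ((454.7000732421875, 227.9000244140625), (44.27414321899414, 27.280029296875), 63.43495178222656)
amber_filter_mid 0.44 [312.0, 210.0, 313.0, 240.0] 113 [np.float64(310.8), np.float64(223.7)] ((311.0, 223.0), (28.0, 4.0), 90.0)
amber_filter_mid 0.36 [117.0, 211.7, 132.1, 220.7] 75 [np.float64(123.7), np.float64(215.1)] ((123.65001678466797, 215.05001831054688), (12.016654968261719, 6.640782833099365), 18.434947967529297)
green_filter_mid 0.74 [326.6, 203.7, 330.8, 238.0] 167 [np.float64(326.9), np.float64(222.8)] (
[... 403 characters left out ...]
90.0)
selector 0.4 [118.7, 212.0, 134.1, 221.2] 86 [np.float64(123.7), np.float64(215.2)] ((123.65518188476562, 215.36207580566406), (12.998673439025879, 6.870728015899658), 21.801410675048828)
torsion_tester 0.54 [148.5, 238.6, 165.1, 257.2] 265 [np.float64(154.5), np.float64(247.0)] ((154.76922607421875, 246.8461456298828), (16.473758697509766, 16.473756790161133), 78.69007110595703)
amber_filter_tab 0.91 [435.7, 206.2, 473.0, 251.6] 973 [np.float64(453.7), np.float64(227.8)] ((455.20001220703125, 227.90003967285156), (44.72135925292969, 27.280029296875), 63.43495178222656)
[[-0.01828792  0.00443577  0.        ]
 [ 0.4667758  -0.16050356  0.        ]
 [ 0.52974413  0.3184136   0.        ]]
```

```bash
python3 - <<'E'
from h import *
im=ctrl.camera('scene')
save(im,'scenecrop_rack',(270,180,370,250),8)
save(im,'scenecrop_lamp',(140,190,280,300),5)
E
```

```text
(no output)
```

View pics/topcrop_rack.png

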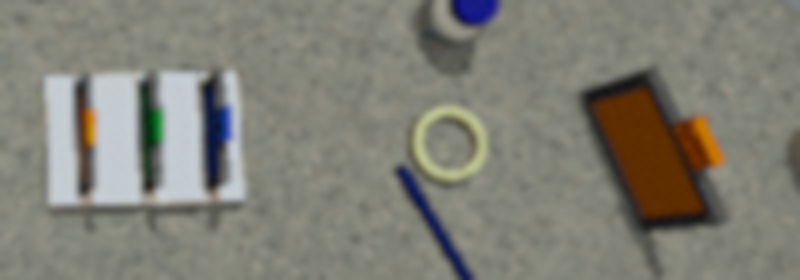

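View pics/topcrop_lamp.png

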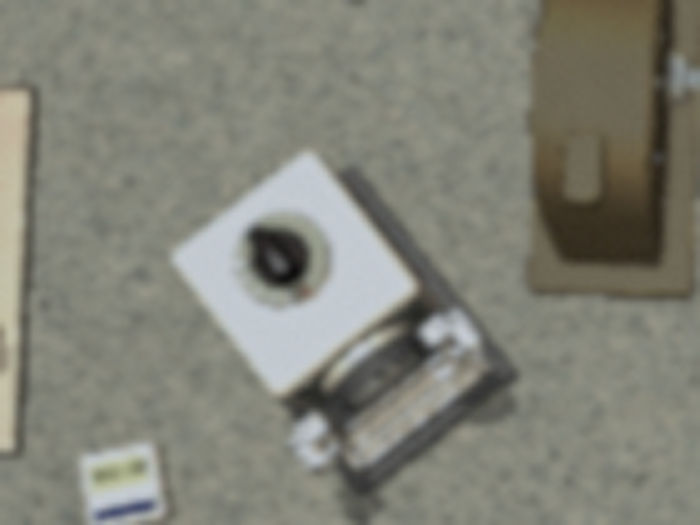

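View pics/scenecrop_rack.png

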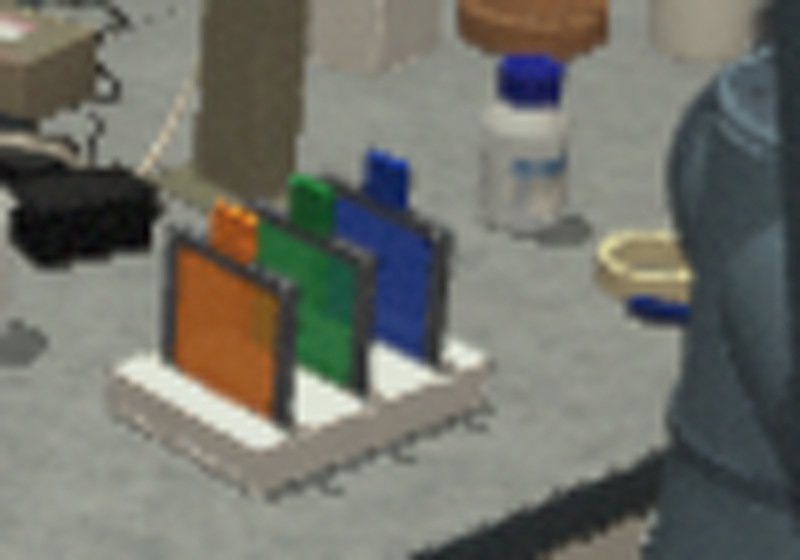

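View pics/scenecrop_lamp.png

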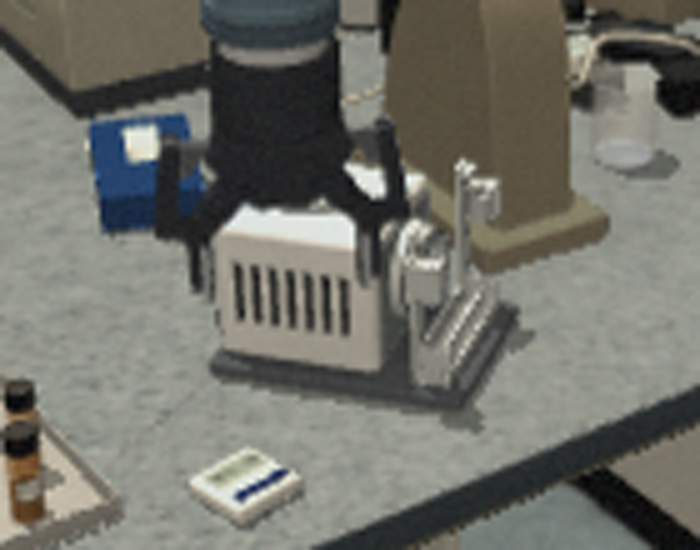

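The orange filter stands in the rack's slot nearest the lamp, at crop (86,135), i.e. top (311,223). The flat one at (455,228) is visibly bigger, so it is the look-alike. Next I'll fit the rack and lamp poses from their corners.

```bash
cat >> h.py <<'E'
from scipy.optimize import least_squares
def fit_pose(cam,local,uv,x0):
    local=np.array(local,float);uv=np.array(uv,float)
    def W(p):
        c,s=np.cos(p[2]),np.sin(p[2]); return np.c_[p[0]+c*local[:,0]-s*local[:,1],p[1]+s*local[:,0]+c*local[:,1],local[:,2]]
    f=lambda p:(cam.proj(W(p))-uv).ravel()
    r=least_squares(f,x0); return r.x,f(r.x).reshape(-1,2)
def local2w(p,L):
    L=np.atleast_2d(L).astype(float);c,s=np.cos(p[2]),np.sin(p[2]); return np.c_[p[0]+c*L[:,0]-s*L[:,1],p[1]+s*L[:,0]+c*L[:,1],L[:,2]]
E
python3 - <<'E'
from h import *
c=Cam('top')
uv=np.array([(45,76),(238,72),(244,203),(50,208)])/4+[290,190]
print(c.at_z(uv,.03))
# rack: x along image horizontal (world -y?)
L=np.array([(-.09,.061),(.09,.061),(.09,-.061),(-.09,-.061)]); L=np.c_[L,[.03]*4]
p,r=fit_pose(c,L,uv,[.46,-.16,-1.57]); print('rack',p,np.degrees(p[2]),r.round(1).tolist())
uv2=np.array([(308,152),(172,258),(275,396),(415,285)])/5+[130,150]
print(c.at_z(uv2,.13))
b=np.array([(516,378),(362,492)])/5+[130,150]
print(c.at_z(b,.012))
top=[(.11,-.063,.13),(.11,.063,.13),(-.02,.063,.13),(-.02,-.063,.13),(-.09,-.075,.012),(-.09,.075,.012)]
for x0 in [.9,2.5]:
  p,r=fit_pose(c,top,np.r_[uv2,b],[.53,.32,x0]); print('lamp',p,np.degrees(p[2]),r.round(1).tolist())
  print(local2w(p,[[-.05675,0,.028],[.055,0,.167]]))
E
```

```text
[[ 0.52449333 -0.06314703  0.03      ]
 [ 0.52598933 -0.24206753  0.03      ]
 [ 0.40479138 -0.24292436  0.03      ]
 [ 0.40251587 -0.06521704  0.03      ]]
rack [ 0.46445986 -0.15334246 -1.55963459] -89.36047981354785 [[-0.1, 0.0], [0.2, -0.1], [0.3, 0.1], [-0.3, 0.0]]
[[0.61567187 0.32239292 0.13      ]
 [0.54206031 0.41522026 0.13      ]
 [0.44549897 0.34154292 0.13      ]
 [0.52105189 0.246521   0.13      ]]
[[0.46770415 0.19081867 0.012     ]
 [0.38432724 0.30460433 0.012     ]]
lamp [0.49613302 0.30354692 0.66417407] 38.054370799116924 [[0.2, -1.7], [-1.6, -0.5], [0.2, 1.1], [1.4, 0.5], [0.5, -1.0], [-0.7, 1.4]]
[[0.45144659 0.26856571 0.028     ]
 [0.53944146 0.33744941 0.167     ]]
lamp [0.49613302 0.30354692 0.66417406] 38.054370283561184 [[0.2, -1.7], [-1.6, -0.5], [0.2, 1.1], [1.4, 0.5], [0.5, -1.0], [-0.7, 1.4]]
[[0.45144659 0.26856571 0.028     ]
 [0.53944146 0.33744941 0.167     ]]
```

```bash
python3 - <<'E'
from h import *
o=ctrl.get_obs(); print(o['time_s'],o['eef_pos'],'\n',q2R(o['eef_rot']).round(3))
c=Cam('wrist'); print(c.o,c.R.round(3))
# where optical axis hits z=.13 and the shift
print(c.at_z([[280,150]],.1))
E
```

```text
0.7 [0.25155789 0.51708367 0.23133186] 
 [[ 0.899  0.     0.437]
 [-0.437  0.     0.899]
 [-0.    -1.     0.   ]]
[0.18566062 0.54921766 0.37496523] [[ 0.437  0.861  0.259]
 [ 0.899 -0.419 -0.125]
 [ 0.001  0.288 -0.958]]
[[0.21724547 0.53384142 0.1       ]]
```

```bash
python3 -m pendant '[0.01,-0.01,0.04,0,0,-3.25,0.08, 0.03,-0.03,0.03,0,0,-3.25,0.08, 0.04,-0.04,0.02,0,0,-3.25,0.08, 0.04,-0.04,0.02,0,0,-3.25,0.08, 0.04,-0.04,0,0,0,-3.25,0.08, 0.04,-0.04,0,0,0,-3.25,0.08, 0.03,-0.03,0,0,0,-3.25,0.08, 0.01,-0.01,0,0,0,-3.25,0.08, 0,0,0,0,0,0,0.08,0,0,0,0,0,0,0.08]'; python3 - <<'E'
from h import *
im=ctrl.camera('wrist'); save(im,'w1',None,1.4); np.save('w1.npy',im)
save(ctrl.camera('top'),'t1')
E
```

```text
time_s: 1.95
eef_pos: [0.4906, 0.2782, 0.3413]
eef_rot: [0.636, -0.636, 0.309, -0.309]
wrist_force: [0.4, -0.6, -0.4]
opening: 0.94
```

View pics/w1.png

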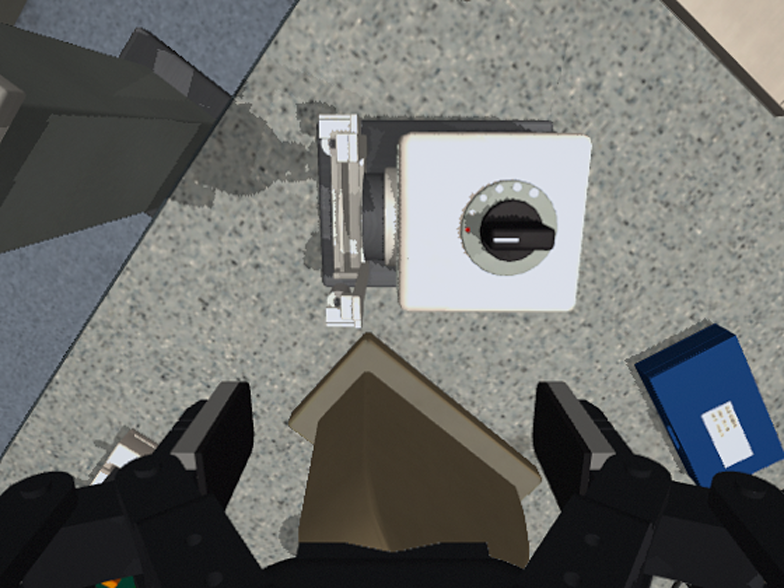

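The wrist view shows the whole lamp: holder at left (345,220 in the 1.4x picture), housing top corners near (400,135), (591,136), (574,310), (402,311), red dot at (467,230), and the selector line pointing at it. I'll enlarge it for exact corners.

```bash
python3 - <<'E'
from h import *
im=np.load('w1.npy'); save(im,'w1a',(220,75,310,245),3.5); save(im,'w1b',(270,80,430,230),5)
E
```

```text
(no output)
```

View pics/w1a.png

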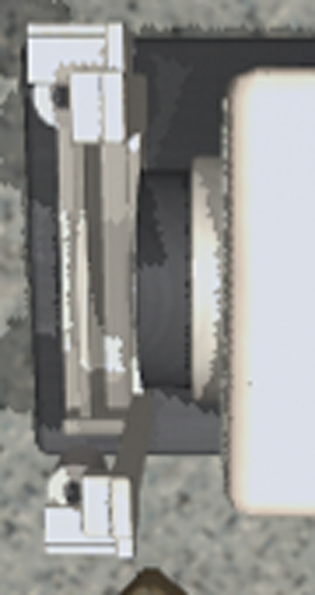

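View pics/w1b.png

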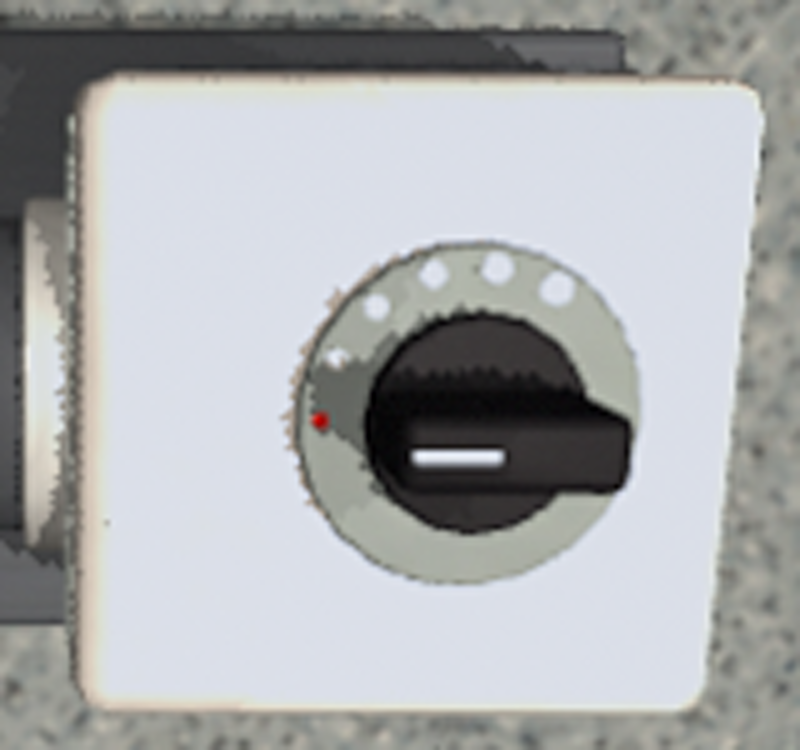

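```bash
python3 - <<'E'
from h import *
o=ctrl.get_obs(); c=Cam('wrist',o)
B=lambda p:np.array(p)/5+[270,80]-.4
A=lambda p:np.array(p)/3.5+[220,75]-.36
uv=np.array([B((75,76)),B((766,76)),B((700,710)),B((80,710)),B((467,412))])
L=[(-.02,.063,.13),(.11,.063,.13),(.11,-.063,.13),(-.02,-.063,.13),(.055,0,.134)]
for n in (5,4):
    p,r=fit_pose(c,L[:n],uv[:n],[.496,.303,.66]); print(p,np.degrees(p[2]),r.round(1).tolist())
np.save('lamp.npy',p)
pr=lambda P:c.proj(local2w(p,P))
print('bar line dir', c.at_z([B((412,457)),B((505,457))],.174))
print('sel axis .174',local2w(p,[.055,0,.174]))
im=np.load('w1.npy'); f=4; im=cv2.resize(im[60:250,200:400],None,fx=f,fy=f)
def poly(P,col):
    q=((pr(P)-[200,60]+.5)*f).astype(int); cv2.polylines(im,[q.reshape(-1,1,2)],True,col,1)
poly([(-.02,.063,.13),(.11,.063,.13),(.11,-.063,.13),(-.02,-.063,.13)],(255,0,0))
for s in (1,-1): poly([(-.052,s*.044,.146),(-.068,s*.044,.146),(-.068,s*.062,.146),(-.052,s*.062,.146)],(0,0,255))
poly([(-.0615,.0525,.028),(-.052,.0525,.028),(-.052,-.0525,.028),(-.0615,-.0525,.028)],(255,0,0))
poly([(-.052,.0525,.043),(-.052,-.0525,.043),(-.0667,-.0525,.044),(-.0667,.0525,.044)],(0,255,0))
poly([(-.09,.075,.012),(.115,.075,.012),(.115,-.075,.012),(-.09,-.075,.012)],(255,255,0))
poly([(.055+.033*np.cos(t),.033*np.sin(t),.134) for t in np.linspace(0,6.28,40)],(255,0,255))
save(im,'w1ov')
E
```

```text
[0.49841516 0.30597546 0.67027094] 38.40369610543617 [[-1.4, -1.6], [2.2, -1.7], [2.2, 1.9], [-2.2, 2.4], [-0.8, 0.2]]
[0.49828915 0.30581236 0.6701128 ] 38.39463495289707 [[-1.6, -1.6], [2.0, -1.6], [2.0, 2.0], [-2.4, 2.4]]
bar line dir [[0.52875555 0.32871727 0.174     ]
 [0.54117935 0.33851762 0.174     ]]
sel axis .174 [[0.54139549 0.33997145 0.174     ]]
```

View pics/w1ov.png

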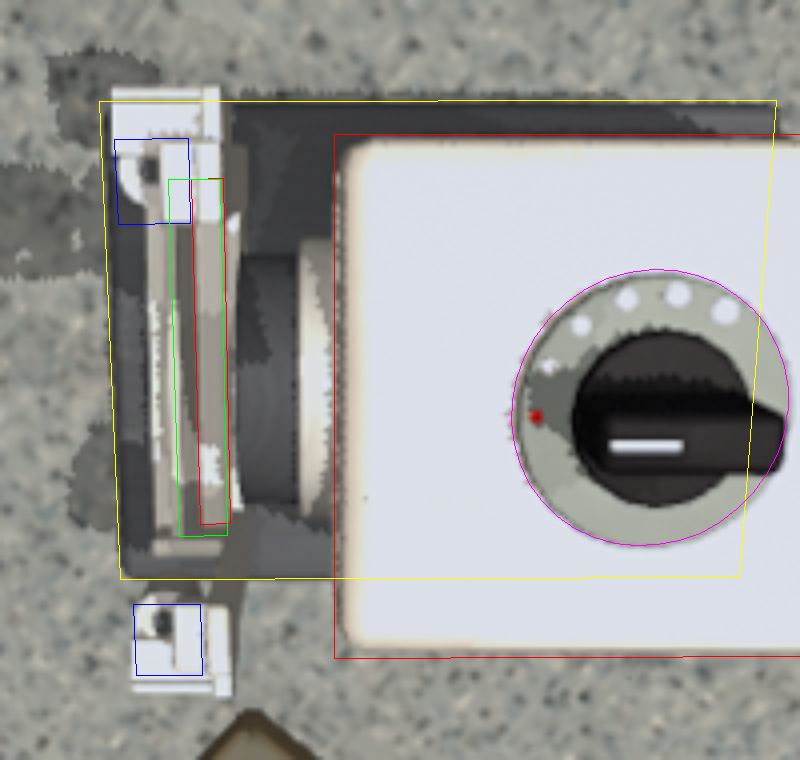

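```bash
python3 - <<'E'
from h import *
c=Cam('wrist'); t=Cam('top')
print('tester foot corner',c.at_z([[368/1.4,335/1.4],[290/1.4,420/1.4],[540/1.4,480/1.4]],.02))
print(t.at_z([[237,207],[270,208],[236,147]],.02), t.at_z([[237,198],[264,202]],.2))
E
```

```text
tester foot corner [[0.53744189 0.18181044 0.02      ]
 [0.53128902 0.06033344 0.02      ]
 [0.77861852 0.16413421 0.02      ]]
[[0.53646985 0.17597398 0.02      ]
 [0.5311473  0.05276563 0.02      ]
 [0.76847623 0.18068306 0.02      ]] [[0.53927683 0.15609765 0.2       ]
 [0.52491669 0.06792038 0.2       ]]
```

```bash
python3 -m pendant '[-0.003,-0.01,-0.03,0,0,0,0.08, -0.005,-0.015,-0.04,0,0,0,0.08, -0.005,-0.014,-0.04,0,0,0,0.08, 0,0,-0.01,0,0,0,0.08, 0,0,0,0,0,0,0.08,0,0,0,0,0,0,0.08]'; python3 - <<'E'
from h import *
im=ctrl.camera('wrist'); save(im,'w2',None,1.4); np.save('w2.npy',im)
p=np.load('lamp.npy'); c=Cam('wrist')
print(c.proj(local2w(p,[(-.06,.044,.146),(-.06,-.044,.146),(-.052,.0525,.043),(-.052,-.0525,.043)])))
E
```

```text
time_s: 2.8
eef_pos: [0.4798, 0.2391, 0.2234]
eef_rot: [0.637, -0.635, 0.308, -0.31]
wrist_force: [0.8, -1.1, 0.4]
opening: 0.936
[[271.72058428  78.99488225]
 [273.30893499 226.92949755]
 [283.61746021  74.83947809]
 [283.88837114 198.31577607]]
```

View pics/w2.png

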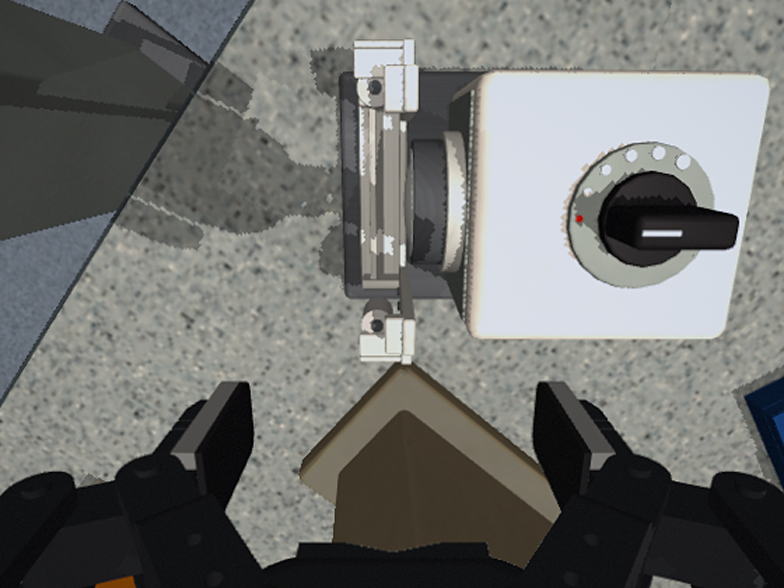

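```bash
python3 - <<'E'
from h import *
p=np.load('lamp.npy'); c=Cam('wrist')
im=np.load('w2.npy'); f=3.0; x0,y0,x1,y1=235,20,345,265
f=3
save(im,'w2a',(x0,y0,x1,145),6)
save(im,'w2b',(x0,145,x1,265),6)
E
```

```text
(no output)
```

View pics/w2a.png

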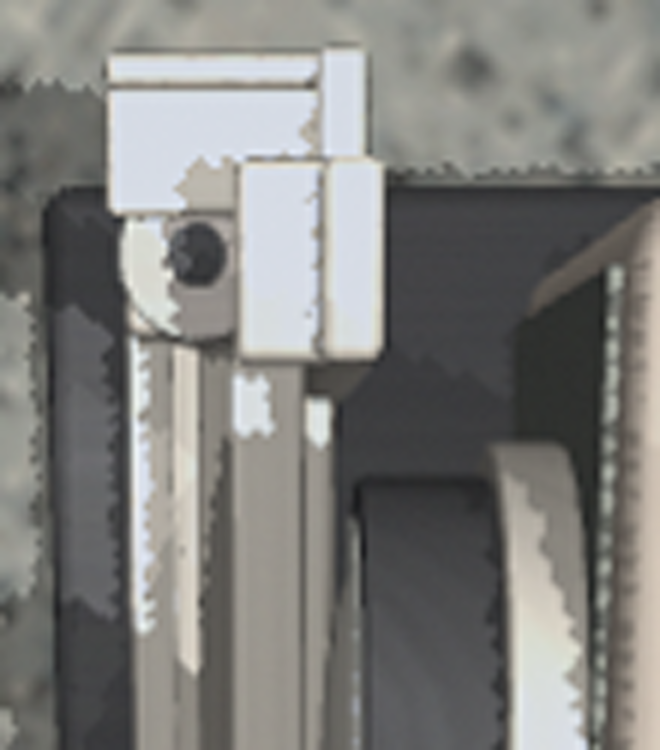

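View pics/w2b.png

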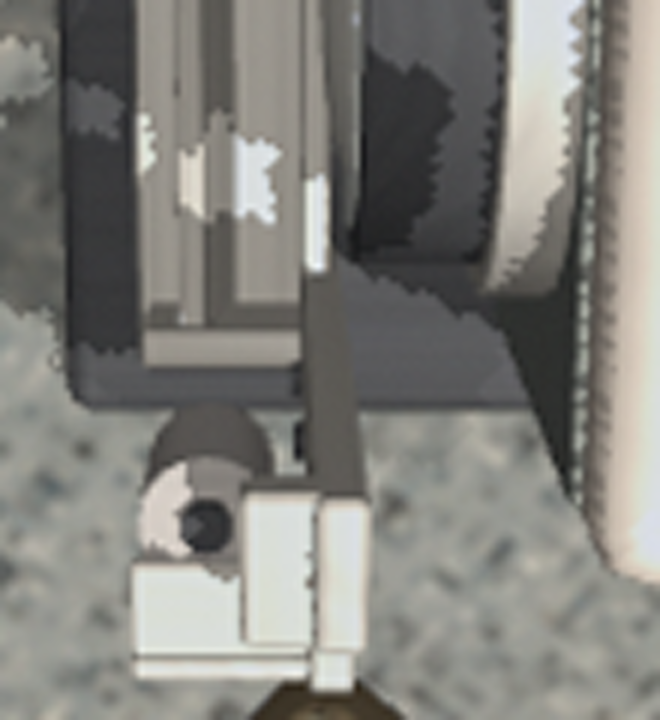

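```bash
python3 - <<'E'
from h import *
c=Cam('wrist')
a=lambda x,y:(x/6+235-.4,y/6+20-.4); b=lambda x,y:(x/6+235-.4,y/6+145-.4)
D=[(-60,44,146,*a(240,357)),(-52,44,146,*a(322,357)),(-60,-44,146,*b(243,492)),(-52,-44,146,*b(318,492)),
(-60,62,146,*a(240,160)),(-52,62,146,*a(322,158)),(-60,-62,146,*b(243,645)),(-52,-62,146,*b(315,648)),
(-52,-52.5,28,*b(300,302)),(-61.5,-52.5,28,*b(235,302)),(55,0,134,641/1.4,215/1.4)]
D=np.array(D); 
for sel in (slice(0,8),slice(0,10),slice(0,11)):
    p,r=fit_pose(c,D[sel,:3]/1e3,D[sel,3:],[.498,.306,.67]); print(p,np.degrees(p[2]).round(2),r.round(1).tolist())
np.save('lamp.npy',p); print(local2w(p,[[-.05675,0,.028],[.055,0,.167]]))
# top camera check of hooks
t=Cam('top'); print(t.proj(local2w(p,[[.055,0,.174],[-.06,.053,.146],[-.06,-.053,.146],[.11,.063,.13],[-.09,-.075,.012]])))
s=[x for x in ctrl.silhouettes('selector','wrist')[:2]]; print([(q['score'],q['bbox']) for q in s], c.proj(local2w(p,[.055,0,.16])))
E
```

```text
[0.49952669 0.30621937 0.66481979] 38.09 [[-0.3, 0.1], [0.3, 0.1], [-0.2, 0.5], [-0.0, 0.5], [-0.4, -1.6], [0.5, -1.2], [-0.1, 1.4], [0.3, 0.9]]
[0.49954492 0.30613178 0.66410312] 38.05 [[-0.3, 0.2], [0.2, 0.2], [-0.3, 0.6], [-0.1, 0.6], [-0.4, -1.5], [0.5, -1.1], [-0.2, 1.5], [0.2, 1.0], [0.0, -0.5], [0.7, -0.5]]
[0.49946803 0.30630907 0.66640708] 38.18 [[-0.4, 0.1], [0.2, 0.1], [-0.1, 0.5], [0.1, 0.5], [-0.6, -1.6], [0.3, -1.3], [0.1, 1.4], [0.5, 0.9], [0.2, -0.5], [0.9, -0.5], [-0.7, 0.8]]
[[0.45485982 0.27122817 0.028     ]
 [0.54270066 0.34030819 0.167     ]]
[[182.80050027 199.0119053 ]
 [192.74311819 236.35558607]
 [217.64072956 216.73853209]
 [161.96801726 200.22576699]
 [232.96754062 223.63318024]]
[(0.61, [70.3, 412.2, 99.0, 419.7])] [[478.26165564 160.93549152]]
```

The hooks, posts and channel are fitted with residuals under 1.6 px: lamp yaw about 38.1°, channel floor at (0.455, 0.271). Next is a close look at the rack.

```bash
python3 -m pendant '[-0.04,-0.01,0.02,0,0,0,0.08, -0.05,-0.03,0.02,0,0,6.5,0.08, 0,-0.055,0,0,0,8,0.08, 0,-0.055,0,0,0,8,0.08, 0,-0.055,0,0,0,8,0.08, 0,-0.055,0,0,0,8,0.08, 0.02,-0.05,0,0,0,8,0.08, 0.05,-0.04,-0.015,0,0,6,0.08, 0.04,-0.01,-0.015,0,0,0,0.08, 0.008,0,-0.01,0,0,0,0.08, 0,0,0,0,0,0,0.06, 0,0,0,0,0,0,0.04]'; python3 - <<'E'
from h import *
im=ctrl.camera('wrist'); save(im,'w3',None,1.4); np.save('w3.npy',im)
print(ctrl.get_obs()['eef_pos'], q2R(ctrl.get_obs()['eef_rot']).round(3).tolist())
for n in ['amber_filter_mid','amber_filter_tab','rack']:
  for s in ctrl.silhouettes(n,'wrist')[:3]: print(n,round(s['score'],2),s['bbox'])
E
```

```text
time_s: 4.4
eef_pos: [0.5039, -0.115, 0.2229]
eef_rot: [-0.707, 0.707, 0.0, 0.0]
wrist_force: [0.3, 0.4, 0.4]
opening: 0.531
[ 0.50403685 -0.11508879  0.22310341] [[1.0, 0.001, 0.001], [-0.001, -0.001, 1.0], [0.001, -1.0, -0.001]]
amber_filter_mid 0.61 [299.7, 80.7, 321.1, 227.7]
amber_filter_tab 0.76 [298.9, 83.4, 322.3, 228.1]
rack 0.83 [132.3, 72.5, 340.5, 210.4]
```

View pics/w3.png

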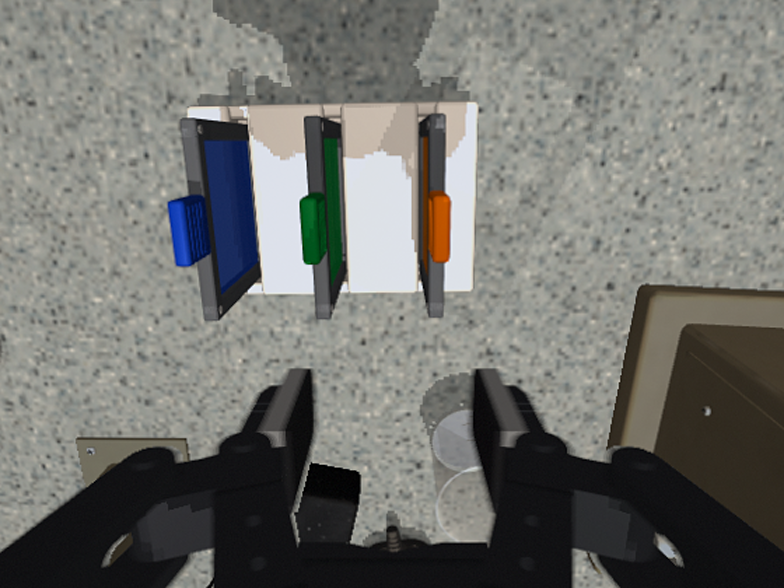

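The wrist view shows the orange tab at (440,228) in the 1.4x picture. The filter is upright in the +y slot, with green at (313,228) and blue at (188,230). Enlarging to measure it.

```bash
python3 - <<'E'
from h import *
im=np.load('w3.npy'); save(im,'w3a',(280,65,350,235),3.5*1)
save(im,'w3b',(290,125,340,230),5.5)
E
```

```text
(no output)
```

View pics/w3a.png

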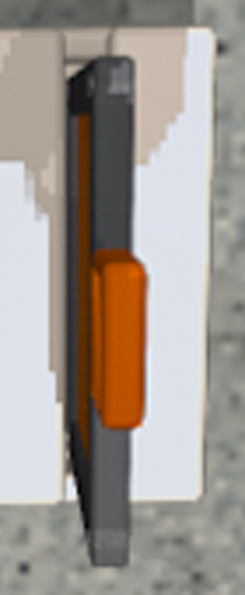

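View pics/w3b.png

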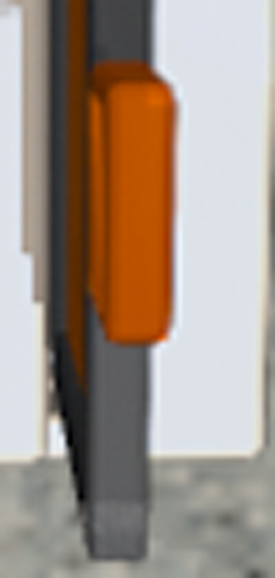

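```bash
python3 - <<'E'
from h import *
c=Cam('wrist')
A=lambda p:np.array(p)/3.5+[280,65]-.36
B=lambda p:np.array(p)/5.5+[290,125]-.4
q=c.at_z([A((97,57)),A((133,57)),A((128,567)),A((92,567))],.113); print(q.round(4)); print('frame centre',q.mean(0),'len',np.linalg.norm(q[:2].mean(0)-q[2:].mean(0)),'yaw',np.degrees(np.arctan2(*(q[:2].mean(0)-q[2:].mean(0))[[1,0]])))
q=c.at_z([B((107,84)),B((175,84)),B((170,342)),B((105,342))],.139); print(q.round(4)); print('tab',q.mean(0))
o=ctrl.get_obs(); print(o['eef_pos'])
E
```

```text
[[ 0.4191 -0.0977  0.113 ]
 [ 0.4191 -0.091   0.113 ]
 [ 0.5188 -0.0893  0.113 ]
 [ 0.5187 -0.0967  0.113 ]]
frame centre [ 0.46891436 -0.09367572  0.113     ] len 0.099681038651088 yaw -179.2328781259794
[[ 0.4541 -0.0978  0.139 ]
 [ 0.4541 -0.0903  0.139 ]
 [ 0.4833 -0.09    0.139 ]
 [ 0.4832 -0.0974  0.139 ]]
tab [ 0.46869094 -0.09384554  0.139     ]
[ 0.50425918 -0.1153847   0.22303635]
```

```bash
python3 -m pendant '[-0.02,0.012,0,0,0,0.7,0.035, -0.0154,0.0096,-0.02,0,0,0,0.035, 0,0,-0.03,0,0,0,0.035, 0,0,-0.03,0,0,0,0.035, 0,0,-0.02,0,0,0,0.035, 0,0,-0.007,0,0,0,0.035, 0,0,0,0,0,0,0.035]'; python3 - <<'E'
from h import *
im=ctrl.camera('wrist'); save(im,'w4',None,1.4)
print(ctrl.get_obs()['eef_pos'])
E
```

```text
time_s: 5.48
eef_pos: [0.469, -0.094, 0.1154]
eef_rot: [-0.707, 0.707, 0.004, -0.004]
wrist_force: [0.0, 0.4, 0.8]
opening: 0.414
[ 0.46940281 -0.09418892  0.11584886]
```

View pics/w4.png

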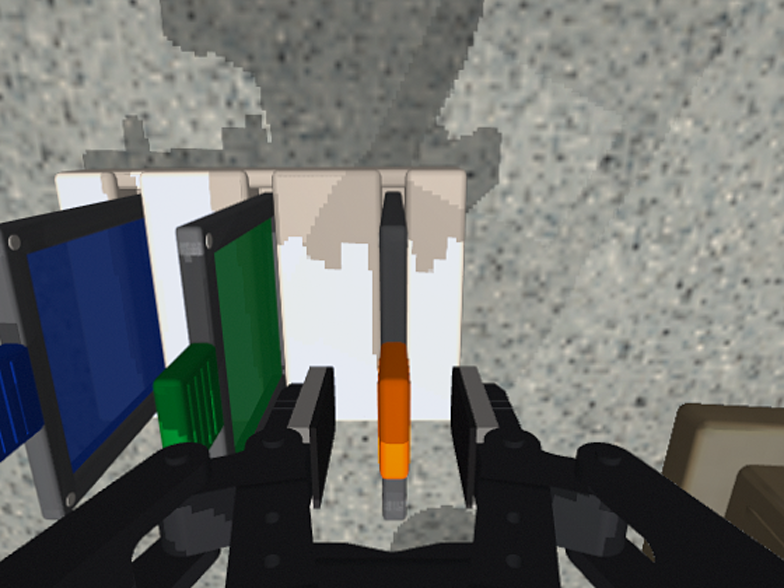

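The tab sits centred between the pads at (394,420), and the green filter is clear of the left finger. Closing.

```bash
python3 -m pendant '[0,0,-0.002,0,0,0,0.02, 0,0,0,0,0,0,0.0, 0,0,0,0,0,0,0.0, 0,0,0,0,0,0,0.0, 0,0,0,0,0,0,0.0, 0,0,0,0,0,0,0.0]'; python3 -m pendant '[0,0,0.01,0,0,0,0.0, 0,0,0.02,0,0,0,0.0, 0,0,0.04,0,0,0,0.0, 0,0,0.05,0,0,0,0.0, 0,0,0.03,0,0,0,0.0, 0,0,0,0,0,0,0.0]'; python3 - <<'E'
from h import *
im=ctrl.camera('wrist'); save(im,'w5',None,1.4); np.save('w5.npy',im)
o=ctrl.get_obs(); print(o['eef_pos'],o['wrist_force'],o['opening']); np.save('w5o.npy',np.r_[o['eef_pos'],o['eef_rot']])
save(ctrl.camera('scene'),'s5',(240,130,400,250),5)
E
```

```text
time_s: 6.28
eef_pos: [0.4696, -0.0943, 0.1137]
eef_rot: [-0.707, 0.707, 0.004, -0.003]
wrist_force: [-0.0, 0.4, 6.7]
opening: 0.08
time_s: 7.02
eef_pos: [0.4701, -0.0945, 0.2657]
eef_rot: [-0.706, 0.708, 0.005, -0.002]
wrist_force: [-0.3, -0.2, -0.9]
opening: 0.081
[ 0.46907648 -0.09403232  0.26352165] [ 0.65332612 -0.65141689 -1.55897723] 0.07980240296467542
```

View pics/w5.png

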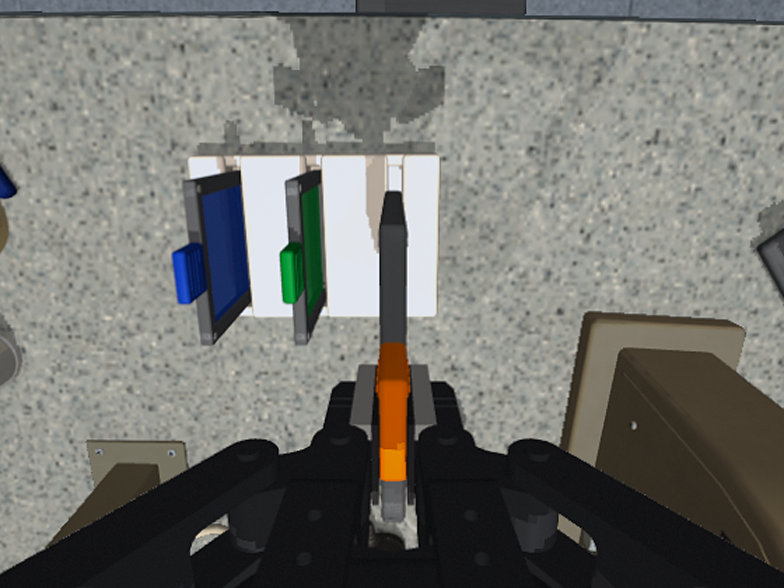

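View pics/s5.png

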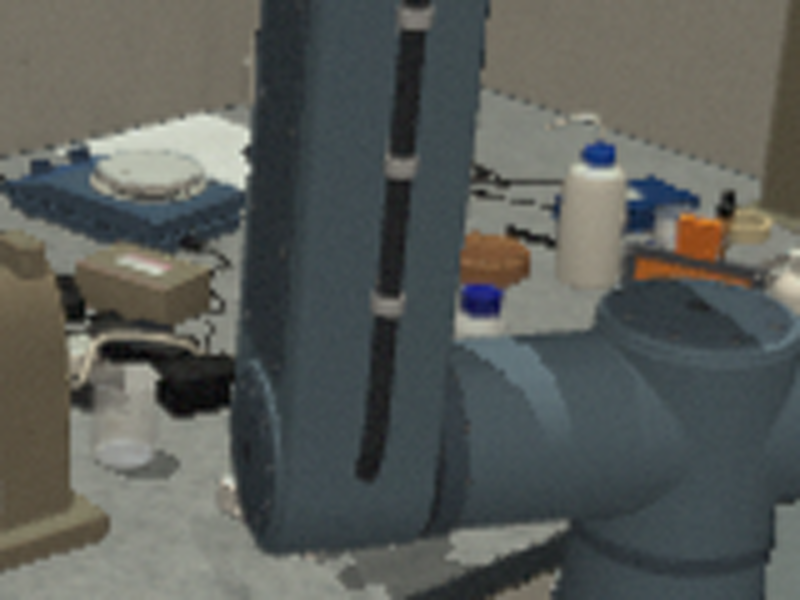

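The filter is lifted clean, upright between the pads at (394,400), and green and blue are undisturbed. Working out the carry targets.

```bash
cat >> h.py <<'E'
def target(th,up=0,fwd=0,dy=0,h=.1057,p=None):
    # returns TCP world pos & tool rot for filter lean th deg
    p=np.load('lamp.npy') if p is None else p
    t=np.radians(th); x=-.060+.004*np.cos(t)-(h+up)*np.sin(t)-fwd; z=.028+.004*np.sin(t)+(h+up)*np.cos(t)
    pos=local2w(p,[x,dy,z])[0]
    Rl=R.from_euler('z',p[2]).as_matrix()@R.from_euler('y',-t).as_matrix() # filter axes in world
    fx,fz=Rl[:,0],Rl[:,2]; Rt=np.c_[np.cross(-fz,fx),-fz,fx]
    return pos,Rt
def delta(th,**k):
    o=ctrl.get_obs(); pos,Rt=target(th,**k)
    rv=np.degrees(R.from_matrix(Rt@q2R(o['eef_rot']).T).as_rotvec())
    print('t',round(o['time_s'],2),'d_mm',((pos-o['eef_pos'])*1e3).round(1),'rv',rv.round(2),'F',o['wrist_force'].round(1),'pos',o['eef_pos'].round(4))
E
python3 - <<'E'
from h import *
p=np.load('lamp.npy'); print(p)
for a in [(18,.07,.05),(18,.07,0),(18,.03,0),(18,0,0),(0,0,0)]: print(a,target(a[0],up=a[1],fwd=a[2])[0].round(4))
delta(0,up=.07,fwd=.1); delta(18,up=.07,fwd=.05)
E
```

```text
[0.49946803 0.30630907 0.66640708]
(18, 0.07, 0.05) [0.3733 0.2071 0.1963]
(18, 0.07, 0) [0.4126 0.238  0.1963]
(18, 0.03, 0) [0.4223 0.2456 0.1583]
(18, 0, 0) [0.4296 0.2514 0.1298]
(0, 0, 0) [0.4554 0.2717 0.1337]
t 7.12 d_mm [-91.5 303.6 -58.4] rv [-6.000e-02 -5.000e-02 -5.243e+01] F [-0.5 -0.8 -1.2] pos [ 0.4684 -0.0937  0.2621]
t 7.12 d_mm [-95.1 300.8 -65.8] rv [ 16.75  -8.1  -52.  ] F [-0.5 -0.8 -1.2] pos [ 0.4684 -0.0937  0.2621]
```

```bash
python3 -m pendant '[-0.03,0,0,0,0,0,0, -0.05,0,0,0,0,0,0, -0.015,0.04,0,0,0,-8.4,0, 0,0.05,0,0,0,-8.8,0, 0,0.05,0,0,0,-8.8,0, 0,0.05,0,0,0,-8.8,0, 0,0.05,0,0,0,-8.8,0, 0,0.04,0,0,0,-8.8,0, 0,0.02,-0.01,3.71,-4.72,0,0, 0,0,-0.03,3.71,-4.72,0,0, 0,0,-0.025,3.71,-4.71,0,0, 0,0,0,0,0,0,0]'; python3 - <<'E'
from h import *
delta(18,up=.07,fwd=.05)
im=ctrl.camera('wrist'); save(im,'w6',None,1.4)
E
```

```text
time_s: 8.62
eef_pos: [0.3701, 0.1964, 0.1933]
eef_rot: [0.729, -0.535, 0.251, -0.344]
wrist_force: [-0.5, 0.2, -0.7]
opening: 0.08
t 8.62 d_mm [ 3.2 10.7  3.1] rv [ 0.43 -0.27 -1.41] F [-0.5  0.2 -0.7] pos [0.3701 0.1964 0.1933]
```

View pics/w6.png

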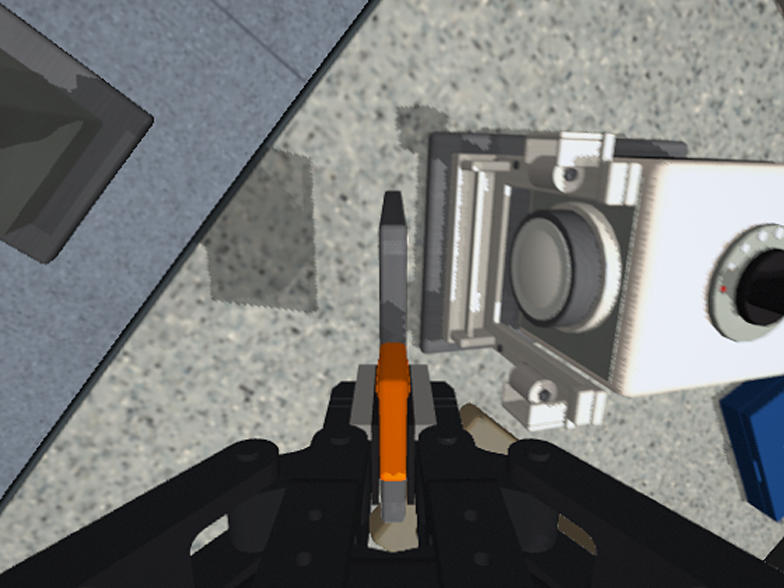

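```bash
python3 - <<'E'
from h import *
o=ctrl.get_obs(); im=ctrl.camera('wrist'); np.save('w6.npy',im); c=Cam('wrist',o)
p=np.load('lamp.npy'); pr=lambda P:c.proj(local2w(p,P))
f=4; x0,y0=290,80; im=cv2.resize(im[y0:y0+230,x0:x0+180],None,fx=f,fy=f,interpolation=cv2.INTER_CUBIC)
im0=im.copy()
def poly(P,col):
    q=((pr(P)-[x0,y0]+.5)*f).astype(int); cv2.polylines(im,[q.reshape(-1,1,2)],True,col,1)
for s in (1,-1): poly([(-.052,s*.044,.146),(-.060,s*.044,.146),(-.060,s*.062,.146),(-.052,s*.062,.146)],(0,0,255))
poly([(-.0615,.0525,.028),(-.052,.0525,.028),(-.052,-.0525,.028),(-.0615,-.0525,.028)],(255,0,0))
poly([(-.052,.0525,.043),(-.052,-.0525,.043),(-.0667,-.0525,.044),(-.0667,.0525,.044)],(0,255,0))
poly([(-.09,.075,.012),(.115,.075,.012),(.115,-.075,.012),(-.09,-.075,.012)],(255,255,0))
save(im[:640],'w6ov'); save(im0[150:750],'w6z')
E
```

```text
(no output)
```

View pics/w6ov.png

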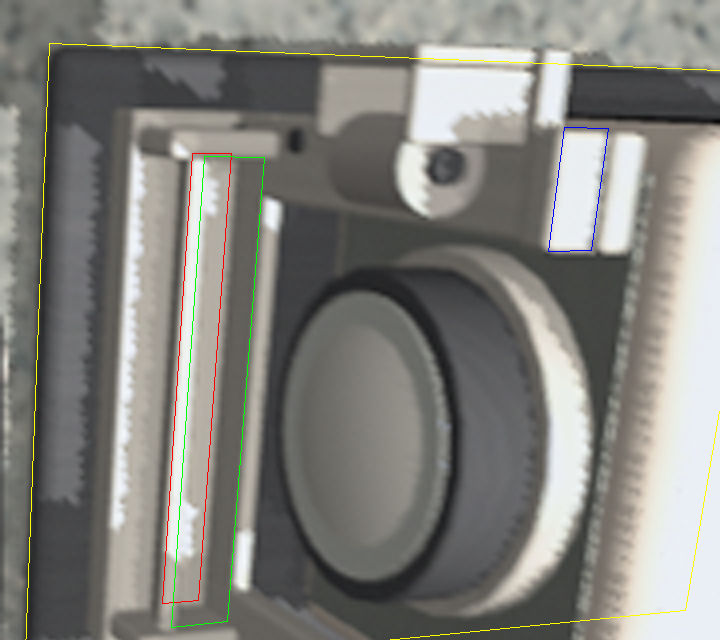

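The overlay of the fitted holder matches this tilted view to about 1 px: hook at (575,190), channel floor at (200,380). Moving into line with the channel.

```bash
python3 -m pendant '[0.003,0.010,0.003,0.4,-0.3,-1.4,0, 0.01,0.008,0,0,0,0,0, 0.015,0.012,0,0,0,0,0, 0.014,0.011,0,0,0,0,0, 0,0,0,0,0,0,0, 0,0,0,0,0,0,0]'; python3 - <<'E'
from h import *
delta(18,up=.07)
delta(18,up=.012)
E
```

```text
time_s: 9.48
eef_pos: [0.4166, 0.2383, 0.2014]
eef_rot: [0.729, -0.527, 0.253, -0.355]
wrist_force: [-1.7, -0.2, -1.6]
opening: 0.081
t 9.47 d_mm [-4.  -0.3 -5.1] rv [ 0.01  0.57 -0.12] F [-1.7 -0.2 -1.6] pos [0.4166 0.2383 0.2014]
t 9.47 d_mm [ 10.1  10.8 -60.2] rv [ 0.01  0.57 -0.12] F [-1.7 -0.2 -1.6] pos [0.4166 0.2383 0.2014]
```

```bash
python3 -m pendant '[-0.003,0,-0.004,0,0.5,0,0, 0.001,0.001,-0.01,0,0,0,0, 0.004,0.004,-0.017,0,0,0,0, 0.004,0.003,-0.013,0,0,0,0, 0,0,0,0,0,0,0, 0,0,0,0,0,0,0]'; python3 - <<'E'
from h import *
delta(18,up=.03); delta(18,up=0)
o=ctrl.get_obs(); im=ctrl.camera('wrist'); save(im,'w7',None,1.4); delta(18,up=.03)
E
```

```text
time_s: 10.22
eef_pos: [0.4227, 0.2462, 0.1572]
eef_rot: [0.728, -0.528, 0.256, -0.353]
wrist_force: [-0.2, -0.1, -1.5]
opening: 0.081
t 10.22 d_mm [-0.3 -0.6  1.1] rv [-0.02  0.1  -0.08] F [-0.2 -0.1 -1.5] pos [0.4227 0.2462 0.1572]
t 10.22 d_mm [  7.    5.1 -27.5] rv [-0.02  0.1  -0.08] F [-0.2 -0.1 -1.5] pos [0.4227 0.2462 0.1572]
t 10.28 d_mm [-0.5 -0.6  0.7] rv [-0.02  0.14 -0.08] F [-0.3 -1.4 -0.6] pos [0.4228 0.2463 0.1575]
```

View pics/w7.png

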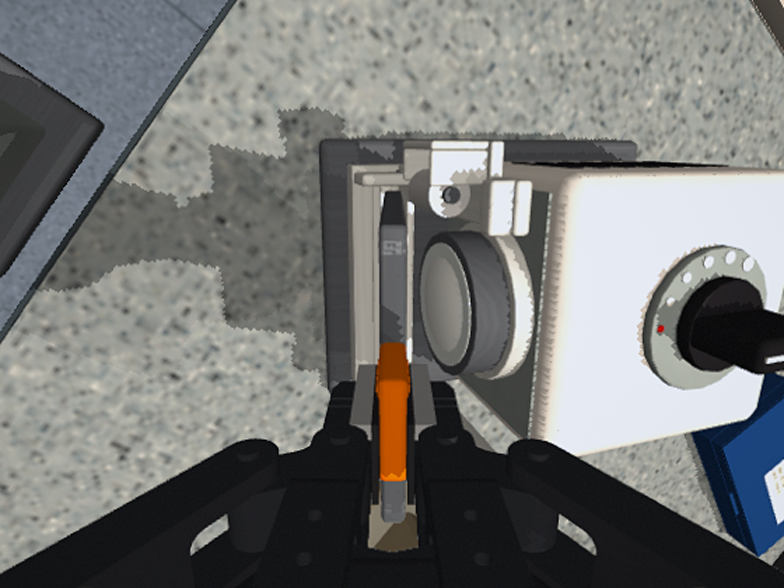

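The filter's edge runs parallel to the channel, over it at (393,260), and its far end is inside the end stop. Lowering along its own plane.

```bash
python3 -m pendant '[0.001,0.001,-0.005,0,0,0,0, 0.0012,0.001,-0.005,0,0,0,0, 0.0012,0.001,-0.005,0,0,0,0, 0.0012,0.0005,-0.005,0,0,0,0, 0,0,0,0,0,0,0]'; python3 - <<'E'
from h import *
delta(18,up=0)
E
python3 -m pendant '[0.0008,0.0005,-0.003,0,0,0,0, 0.0005,0.0005,-0.002,0,0,0,0, 0,0,0,0,0,0,0]'; python3 - <<'E'
from h import *
delta(18,up=0)
E
```

```text
time_s: 10.9
eef_pos: [0.4268, 0.2497, 0.1364]
eef_rot: [0.728, -0.529, 0.256, -0.353]
wrist_force: [0.5, 0.1, -1.1]
opening: 0.079
t 10.9 d_mm [ 2.9  1.7 -6.6] rv [-0.    0.03 -0.09] F [ 0.5  0.1 -1.1] pos [0.4268 0.2497 0.1364]
time_s: 11.28
eef_pos: [0.4284, 0.2508, 0.1319]
eef_rot: [0.728, -0.529, 0.256, -0.353]
wrist_force: [-0.6, -0.0, -0.9]
opening: 0.074
t 11.28 d_mm [ 1.3  0.6 -2.2] rv [-0.01  0.09 -0.09] F [-0.6 -0.  -0.9] pos [0.4284 0.2508 0.1319]
```

```bash
python3 -m pendant '[0.0006,0.0004,-0.001,0,0,0,0, 0.0006,0.0002,-0.001,0,0,0,0, 0,0,0,0,0,0,0]'; python3 -m pendant '[0.0002,0.0002,-0.001,0,0,0,0, 0,0,0,0,0,0,0]';  python3 - <<'E'
from h import *
delta(18,up=0)
o=ctrl.get_obs(); im=ctrl.camera('wrist'); save(im,'w8',None,1.4); save(ctrl.camera('scene'),'s8',(140,180,280,290),5)
E
```

```text
time_s: 11.65
eef_pos: [0.4295, 0.2513, 0.1299]
eef_rot: [0.728, -0.529, 0.256, -0.353]
wrist_force: [-0.7, -0.5, -1.6]
opening: 0.079
time_s: 11.9
eef_pos: [0.43, 0.2516, 0.1298]
eef_rot: [0.728, -0.528, 0.256, -0.353]
wrist_force: [-4.4, -2.4, 6.8]
opening: 0.076
t 11.9 d_mm [-0.4 -0.2 -0. ] rv [-0.01  0.12 -0.11] F [-4.4 -2.4  6.8] pos [0.43   0.2516 0.1298]
```

View pics/w8.png

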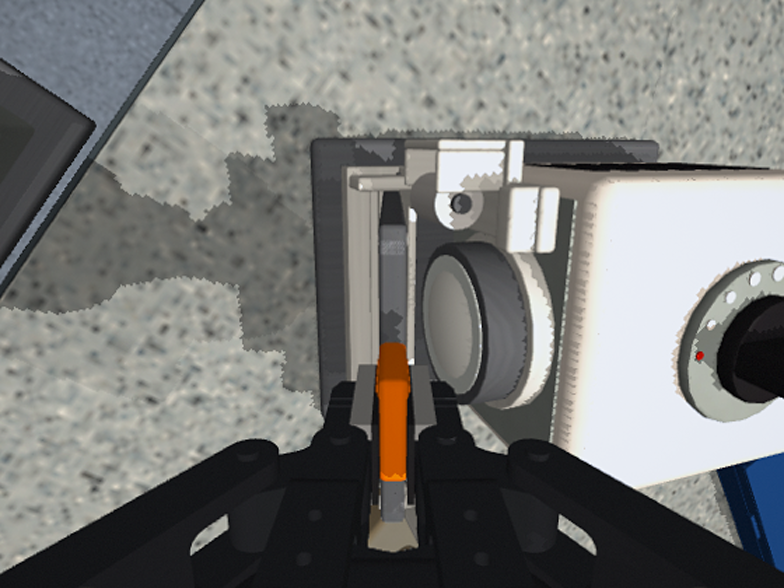

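View pics/s8.png

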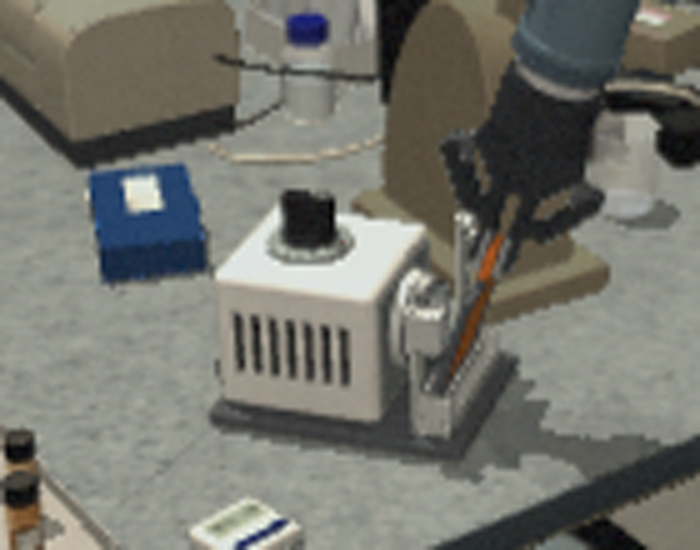

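Contact with the channel floor came at the expected height (TCP z 0.1298, Fz 6.8 N). The scene view shows the filter leaning in the channel ahead of the posts. Computing the swing about its lower front edge.

```bash
python3 - <<'E'
from h import *
T=[18,15,12,9,7,5,3,2,1,0,-1]
q=None
for t in T:
    pos,Rt=target(t)
    if q is not None: print(t,((pos-q)*1e3).round(2))
    q=pos
E
```

```text
15 [4.22 3.32 1.37]
12 [4.27 3.36 1.09]
9 [4.31 3.39 0.8 ]
7 [2.89 2.27 0.38]
5 [2.9  2.28 0.25]
3 [2.9  2.28 0.12]
2 [1.45 1.14 0.01]
1 [ 1.45  1.14 -0.02]
0 [ 1.45  1.14 -0.05]
-1 [ 1.45  1.14 -0.09]
```

```bash
python3 -m pendant '[0.0018,0.0014,0.0012,-0.93,1.18,0,0, 0.0021,0.0017,0.0007,-0.93,1.18,0,0, 0.0021,0.0017,0.0006,-0.93,1.18,0,0, 0.0021,0.0017,0.0005,-0.93,1.18,0,0, 0,0,0,0,0,0,0]'; python3 - <<'E'
from h import *
delta(12)
E
```

```text
time_s: 12.62
eef_pos: [0.4374, 0.2584, 0.1317]
eef_rot: [0.699, -0.567, 0.275, -0.339]
wrist_force: [-6.4, -0.9, 4.8]
opening: 0.08
t 12.62 d_mm [ 0.7 -0.3  0.5] rv [ 0.03 -0.07 -0.11] F [-6.4 -0.9  4.8] pos [0.4374 0.2584 0.1317]
```

```bash
python3 -m pendant '[0.0021,0.0017,0.0004,-0.93,1.18,0,0, 0.0021,0.0017,0.0004,-0.93,1.18,0,0, 0.0021,0.0017,0.0003,-0.93,1.18,0,0, 0.0021,0.0017,0.0002,-0.93,1.18,0,0, 0,0,0,0,0,0,0]'; python3 - <<'E'
from h import *
delta(6)
E
```

```text
time_s: 13.25
eef_pos: [0.4471, 0.2653, 0.1334]
eef_rot: [0.669, -0.602, 0.291, -0.325]
wrist_force: [1.4, -0.2, -0.1]
opening: 0.08
t 13.25 d_mm [-0.4 -0.4  0.1] rv [-0.01  0.11 -0.11] F [ 1.4 -0.2 -0.1] pos [0.4471 0.2653 0.1334]
```

```bash
python3 -m pendant '[0.0018,0.0014,0.0001,-0.93,1.18,0,0, 0.0021,0.0017,0.0001,-0.93,1.18,0,0, 0.0014,0.0011,0,-0.62,0.79,0,0, 0,0,0,0,0,0,0]'; python3 - <<'E'
from h import *
delta(2)
im=ctrl.camera('wrist'); save(im,'w9',None,1.4)
E
```

```text
time_s: 13.75
eef_pos: [0.4525, 0.2696, 0.1337]
eef_rot: [0.648, -0.624, 0.302, -0.314]
wrist_force: [4.9, 1.7, -2.5]
opening: 0.084
t 13.75 d_mm [ 0.  -0.2  0.1] rv [-0.05  0.14 -0.11] F [ 4.9  1.7 -2.5] pos [0.4525 0.2696 0.1337]
```

View pics/w9.png

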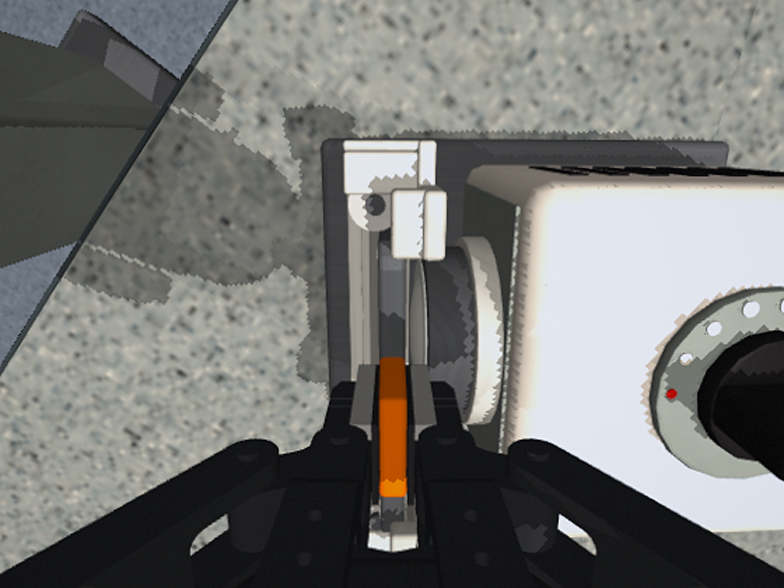

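```bash
python3 -m pendant '[0.0015,0.0012,0,-0.62,0.79,0,0, 0.0015,0.0012,0,-0.62,0.79,0,0, 0,0,0,0,0,0,0, 0,0,0,0,0,0,0]'; python3 - <<'E'
from h import *
delta(0)
E
```

```text
time_s: 14.3
eef_pos: [0.4546, 0.2721, 0.1338]
eef_rot: [0.637, -0.636, 0.308, -0.309]
wrist_force: [0.5, 4.8, 1.6]
opening: 0.08
t 14.3 d_mm [ 0.8 -0.4 -0.1] rv [-0.07  0.08 -0.11] F [0.5 4.8 1.6] pos [0.4546 0.2721 0.1338]
```

```bash
python3 -m pendant '[0.0008,0.0003,0,0,0,0,0, 0,0,0,0,0,0,0, 0,0,0,0,0,0,0]';python3 - <<'E'
from h import *
delta(0)
o=ctrl.get_obs(); im=ctrl.camera('wrist'); save(im,'w10',(230,80,350,300),2.7); save(ctrl.camera('scene'),'s10',(140,180,280,290),5)
E
```

```text
time_s: 14.68
eef_pos: [0.4546, 0.2721, 0.1337]
eef_rot: [0.636, -0.636, 0.309, -0.308]
wrist_force: [-2.6, 4.2, 2.9]
opening: 0.08
t 14.68 d_mm [ 0.8 -0.4 -0. ] rv [-0.04 -0.01 -0.1 ] F [-2.6  4.2  2.9] pos [0.4546 0.2721 0.1337]
```

View pics/w10.png

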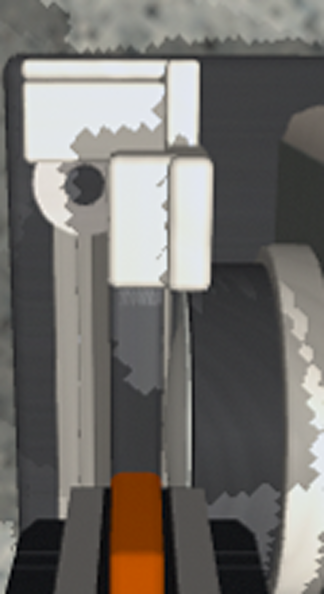

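View pics/s10.png

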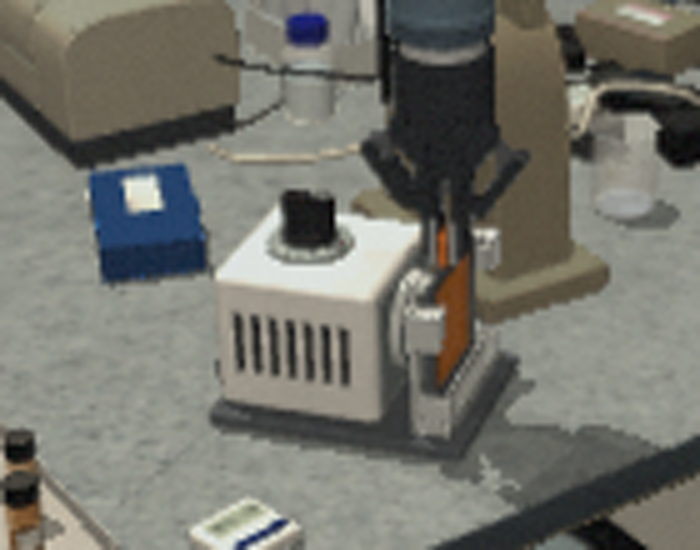

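The filter shows behind the roller, with its front edge flush under the hook at (140,290), and it is upright in the scene view. Force is small. Releasing.

```bash
python3 -m pendant '[0,0,0,0,0,0,0.015, 0,0,0,0,0,0,0.025, 0,0,0,0,0,0,0.03, 0,0,0,0,0,0,0.03, 0,0,0.01,0,0,0,0.03, 0,0,0.03,0,0,0,0.03, 0,0,0.04,0,0,0,0.03, 0,0,0.02,0,0,0,0.03, 0,0,0,0,0,0,0.03]';python3 - <<'E'
from h import *
delta(0)
o=ctrl.get_obs(); im=ctrl.camera('wrist'); np.save('w11.npy',im); save(im,'w11',None,1.4); save(ctrl.camera('scene'),'s11',(140,180,280,290),5)
E
```

```text
time_s: 15.9
eef_pos: [0.4567, 0.2722, 0.2361]
eef_rot: [0.638, -0.635, 0.307, -0.31]
wrist_force: [-0.1, 0.2, -0.9]
opening: 0.348
t 15.9 d_mm [  -1.3   -0.5 -102.4] rv [-0.09  0.32 -0.1 ] F [-0.1  0.2 -0.9] pos [0.4567 0.2722 0.2361]
```

View pics/w11.png

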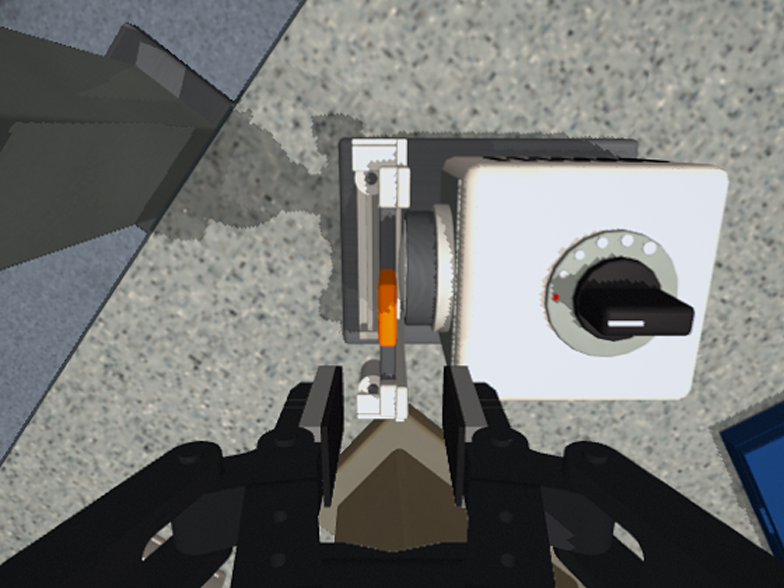

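View pics/s11.png

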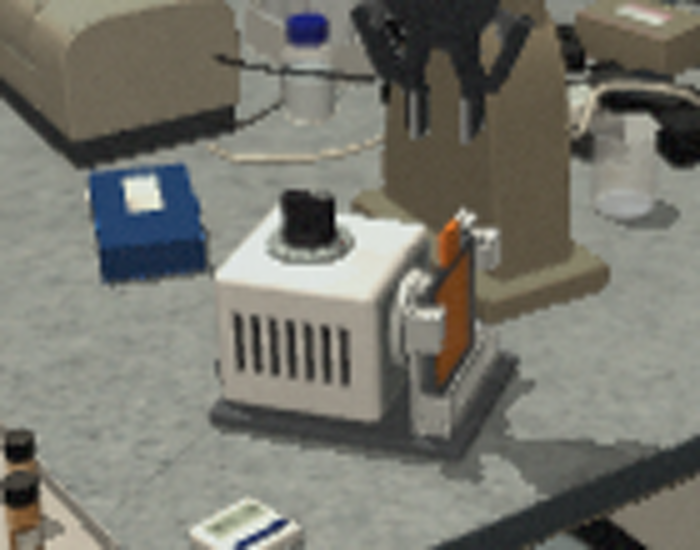

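The filter stands free and upright between the hooks, tab at (388,308). Measuring it against home.

```bash
python3 - <<'E'
from h import *
im=np.load('w11.npy'); save(im,'w11z',(245,95,305,305),2.8)
f=4;c=Cam('wrist');p=np.load('lamp.npy'); x0,y0=240,170
Z=cv2.resize(im[y0:y0+110,x0:x0+80],None,fx=5,fy=5,interpolation=cv2.INTER_CUBIC)
Z0=Z.copy()
def poly(P,col):
    q=((c.proj(local2w(p,P))-[x0,y0]+.5)*5).astype(int); cv2.polylines(Z,[q.reshape(-1,1,2)],True,col,1)
poly([(-.06,.015,.159),(-.052,.015,.159),(-.052,-.015,.159),(-.06,-.015,.159)],(0,0,255))
poly([(-.06,.05,.133),(-.052,.05,.133),(-.052,-.05,.133),(-.06,-.05,.133)],(0,255,0))
for s in (1,-1): poly([(-.052,s*.044,.146),(-.060,s*.044,.146),(-.060,s*.062,.146),(-.052,s*.062,.146)],(255,0,255))
save(np.hstack([Z0,Z]),'w11ov')
E
```

```text
(no output)
```

View pics/w11ov.png

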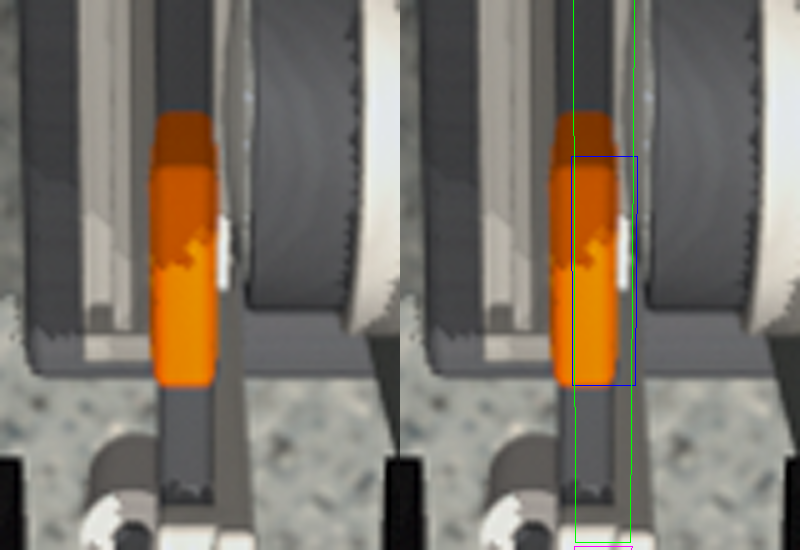

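View pics/w11z.png

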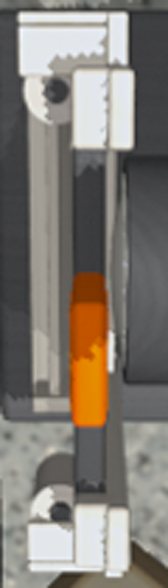

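The filter's frame front is flush with the hook fronts (both near column 158 in the crop) and runs straight, so it is home. Next is the selector: checking the wrist joint's room for the turn.

```bash
python3 - <<'E'
from h import *
o=ctrl.get_obs(); print(o['q'].round(3), o['eef_pos'],o['time_s'])
E
python3 -m pendant '[0,0,0.02,0,0,10,0.05, 0.01,0.008,0.02,0,0,10,0.05, 0.02,0.015,0,0,0,10,0.05, 0.02,0.015,0,0,0,10,0.05, 0.02,0.015,0,0,0,10,0.05, 0.02,0.015,-0.005,0,0,10,0.05, 0.02,0.015,-0.01,0,0,10,0.05, 0.007,0.01,-0.01,0,0,10,0.05, 0,0,0,0,0,10,0.05, 0,0,0,0,0,0,0.05, 0,0,0,0,0,0,0.05, 0,0,0,0,0,0,0.05]'; python3 - <<'E'
from h import *
o=ctrl.get_obs(); print(o['q'].round(3), o['eef_pos'],q2R(o['eef_rot']).round(3))
im=ctrl.camera('wrist'); o=ctrl.get_obs(); print(o['eef_pos']); np.save('w12.npy',im); save(im,'w12',None,1.4)
E
```

```text
[ 0.314  0.078  1.718 -0.     1.345 -0.354] [0.4551312  0.27162302 0.2331737 ] 16.0
time_s: 17.5
eef_pos: [0.5723, 0.3646, 0.2485]
eef_rot: [0.669, -0.668, -0.231, 0.231]
wrist_force: [-0.7, 0.0, 0.5]
opening: 0.587
[ 3.920e-01  3.950e-01  1.303e+00  1.000e-03  1.443e+00 -1.845e+00] [0.57233078 0.36463878 0.24853934] [[ 0.786 -0.    -0.618]
 [ 0.618  0.001  0.786]
 [ 0.001 -1.     0.001]]
[0.57237045 0.36462897 0.24867368]
```

View pics/w12.png

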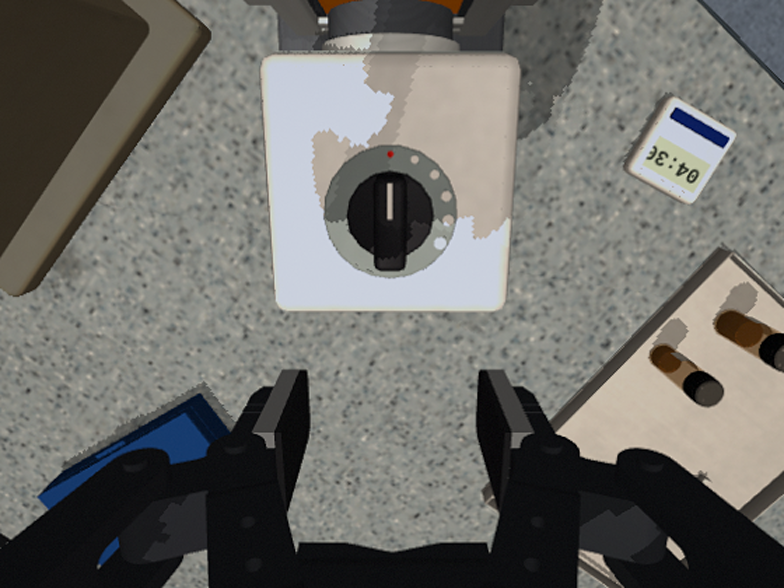

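The selector is seen straight down: plate centre at (391,211), line pointing at the red dot (390,154), five white dots clockwise. The filter's amber pane is visible behind the lens at the top.

```bash
python3 - <<'E'
from h import *
c=Cam('wrist'); p=np.load('lamp.npy')
im=np.load('w12.npy'); save(im,'w12z',(225,95,335,205),7)
print('plate ctr',c.at_z([[391/1.4-.3,211/1.4-.3]],.134),'line',c.at_z([[390/1.4-.3,183/1.4],[390/1.4-.3,219/1.4]],.174),'exp',local2w(p,[.055,0,.167]))
o=ctrl.get_obs();print(o['eef_pos'])
E
```

```text
plate ctr [[0.54155492 0.33948294 0.134     ]] line [[0.52875432 0.32903098 0.174     ]
 [0.54043795 0.33819823 0.174     ]] exp [[0.54270066 0.34030819 0.167     ]]
[0.57237045 0.36462897 0.24867368]
```

View pics/w12z.png

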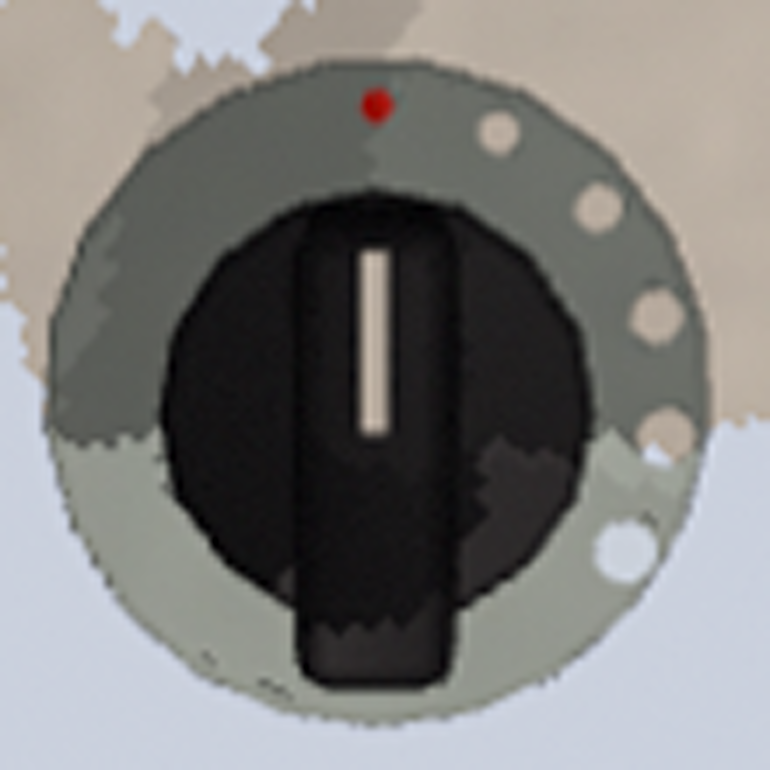

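```bash
python3 -m pendant '[-0.015,-0.012,0,0,0,0,0.045, -0.0154,-0.0126,-0.01,0,0,0,0.045, 0,0,-0.03,0,0,0,0.045, 0,0,-0.03,0,0,0,0.045, 0,0,-0.02,0,0,0,0.045, 0,0,-0.009,0,0,0,0.045, 0,0,0,0,0,0,0.045, 0,0,0,0,0,0,0.045]'; python3 - <<'E'
from h import *
o=ctrl.get_obs(); print(o['eef_pos']); im=ctrl.camera('wrist'); save(im,'w13',None,1.4)
E
```

```text
time_s: 18.55
eef_pos: [0.5428, 0.3405, 0.1508]
eef_rot: [0.668, -0.668, -0.233, 0.231]
wrist_force: [-0.4, -0.1, -0.2]
opening: 0.529
[0.54282871 0.34047805 0.15083595]
```

View pics/w13.png

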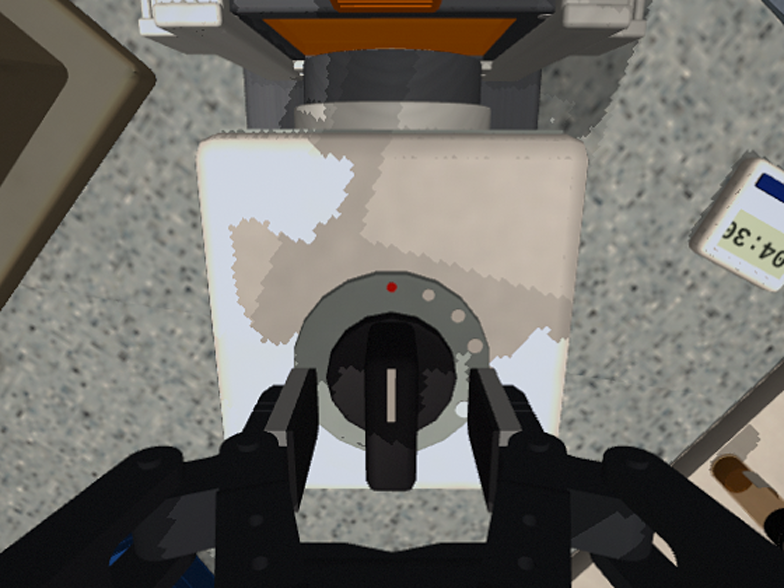

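The bar is centred between the pads, and the filter at the top of the picture stands square against both posts. Closing, then turning clockwise in steps.

```bash
python3 -m pendant '[0,0,-0.001,0,0,0,0.03, 0,0,0,0,0,0,0.0, 0,0,0,0,0,0,0.0, 0,0,0,0,0,0,0.0, 0,0,0,0,0,0,0.0, 0,0,0,0,0,0,0.0]'; python3 -m pendant '[0,0,0,0,0,-4,0, 0,0,0,0,0,-4,0, 0,0,0,0,0,-4,0, 0,0,0,0,0,-4,0, 0,0,0,0,0,-4,0, 0,0,0,0,0,-4,0, 0,0,0,0,0,0,0]'
```

```text
time_s: 19.35
eef_pos: [0.5425, 0.3398, 0.1492]
eef_rot: [0.668, -0.668, -0.232, 0.231]
wrist_force: [0.3, -4.2, 5.3]
opening: 0.151
time_s: 20.23
eef_pos: [0.5426, 0.3398, 0.1492]
eef_rot: [0.702, -0.701, -0.088, 0.087]
wrist_force: [1.2, -4.4, 5.1]
opening: 0.149
```

```bash
python3 -m pendant '[0,0,0,0,0,-4,0, 0,0,0,0,0,-4,0, 0,0,0,0,0,-4,0, 0,0,0,0,0,-4,0, 0,0,0,0,0,-4,0, 0,0,0,0,0,-4,0, 0,0,0,0,0,0,0]';  python3 -m pendant '[0,0,0,0,0,-4,0, 0,0,0,0,0,-4,0, 0,0,0,0,0,-4,0, 0,0,0,0,0,-4,0, 0,0,0,0,0,-4,0, 0,0,0,0,0,-4,0, 0,0,0,0,0,0,0, 0,0,0,0,0,0,0]'; python3 - <<'E'
from h import *
o=ctrl.get_obs(); r=q2R(o['eef_rot']); print(np.degrees(np.arctan2(r[1,2],r[0,2])), o['wrist_force'],o['torque']); im=ctrl.camera('wrist'); save(im,'w14',None,1.4)
E
```

```text
time_s: 21.1
eef_pos: [0.5426, 0.3398, 0.1492]
eef_rot: [0.705, -0.704, 0.06, -0.061]
wrist_force: [0.3, -4.8, 5.3]
opening: 0.149
time_s: 22.1
eef_pos: [0.5426, 0.3398, 0.1492]
eef_rot: [0.677, -0.677, 0.204, -0.206]
wrist_force: [0.7, -4.1, 5.4]
opening: 0.147
56.28060702967045 [ 0.68161573 -4.07941106  5.39459694] [-0.73521292 -0.16444564 -0.05687925]
```

View pics/w14.png

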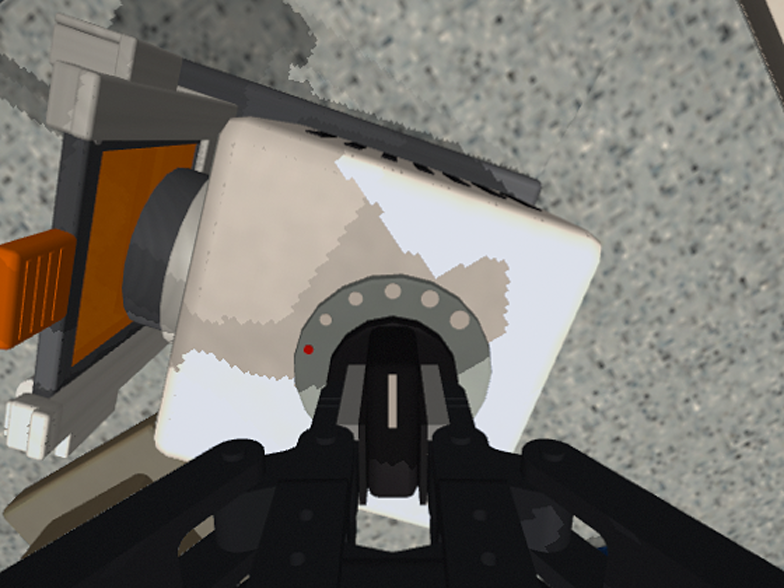

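The line at (392,400) points to the third white dot (393,291), counting clockwise from red (308,349). Letting go and lifting clear.

```bash
python3 -m pendant '[0,0,0,0,0,0,0.025, 0,0,0,0,0,0,0.04, 0,0,0,0,0,0,0.045, 0,0,0,0,0,0,0.045, 0,0,0.01,0,0,0,0.045, 0,0,0.04,0,0,0,0.045, 0.012,0.01,0.05,0,0,0,0.045, 0.024,0.018,0.04,0,0,0,0.045, 0.01,0.006,0,0,0,0,0.045, 0,0,0,0,0,0,0.045, 0,0,0,0,0,0,0.045]'; python3 - <<'E'
from h import *
o=ctrl.get_obs(); print(o['eef_pos'],o['wrist_force']);im=ctrl.camera('wrist'); np.save('w15.npy',im); save(im,'w15',None,1.4); c=Cam('wrist',o)
save(ctrl.camera('scene'),'s15',(140,160,360,300),3.6); save(ctrl.camera('top'),'t15')
p=np.load('lamp.npy')
print('tab top exp',c.proj(local2w(p,[-.056,0,.159]))*1.4,'dots exp',[ (k,(c.proj(local2w(p,[.055-.028*np.cos(.4189*k),.028*np.sin(.4189*k),.134]))*1.4).round().tolist()) for k in range(6)])
E
```

```text
time_s: 23.52
eef_pos: [0.5868, 0.3735, 0.2865]
eef_rot: [-0.676, 0.677, -0.206, 0.204]
wrist_force: [0.7, 0.3, 1.1]
opening: 0.524
[0.5867976  0.37354153 0.28647268] [0.74749428 0.31037702 1.12389161]
tab top exp [[ 87.35998804 183.67891042]] dots exp [(0, [[255.0, 226.0]]), (1, [[264.0, 208.0]]), (2, [[280.0, 196.0]]), (3, [[300.0, 191.0]]), (4, [[320.0, 196.0]]), (5, [[337.0, 208.0]])]
```

View pics/w15.png

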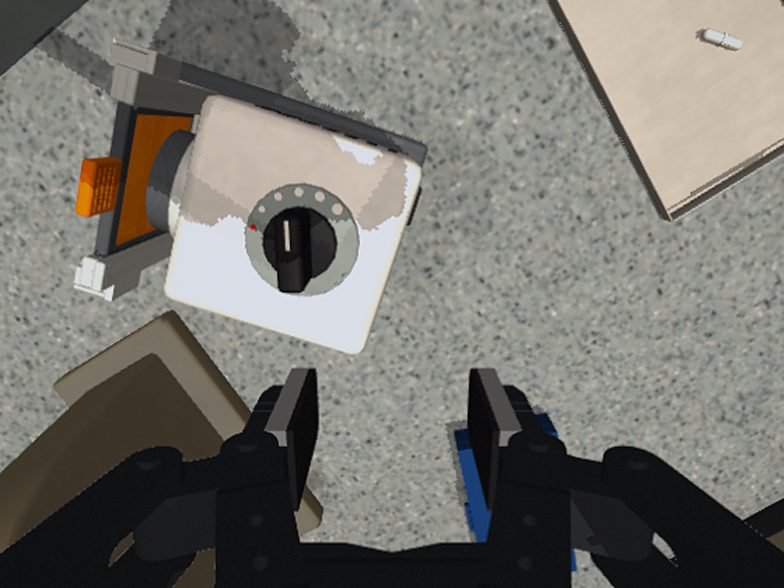

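View pics/s15.png

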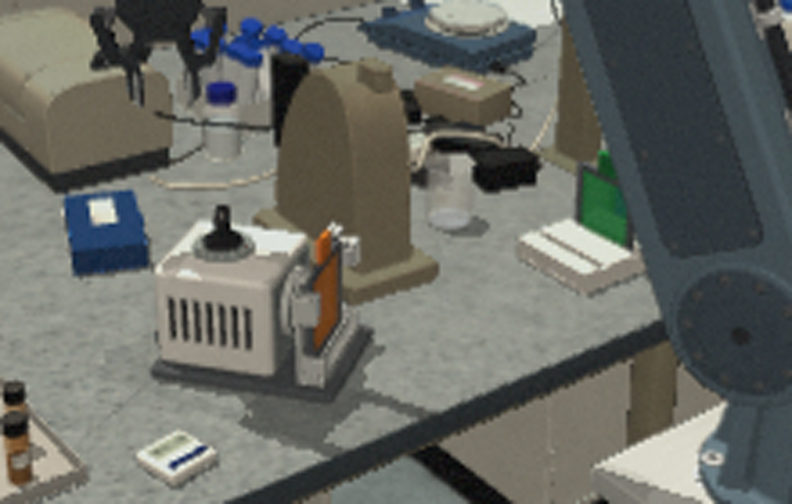

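View pics/t15.png

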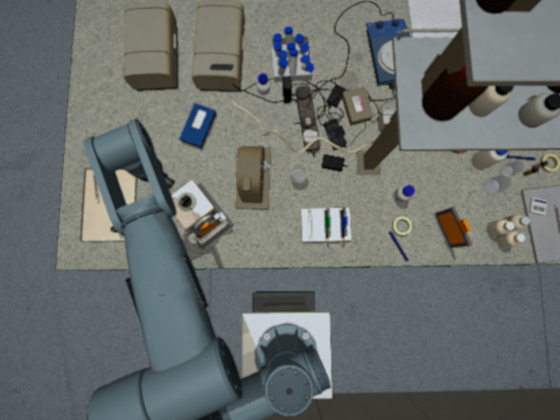

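```bash
python3 - <<'E'
from h import *
im=np.load('w15.npy'); c=Cam('wrist'); p=np.load('lamp.npy')
x0,y0=40,20
Z=cv2.resize(im[y0:y0+200,x0:x0+220],None,fx=3.6,fy=3.6,interpolation=cv2.INTER_CUBIC)
def poly(P,col):
    q=((c.proj(local2w(p,P))-[x0,y0]+.5)*3.6).astype(int); cv2.polylines(Z,[q.reshape(-1,1,2)],True,col,1)
poly([(-.06,.015,.159),(-.052,.015,.159),(-.052,-.015,.159),(-.06,-.015,.159)],(0,0,255))
poly([(-.052,.05,.133),(-.052,-.05,.133),(-.052,-.05,.03),(-.052,.05,.03)],(0,255,0))
a=1.2566; d=lambda r,t:(.055-r*np.cos(t),r*np.sin(t),.174)
poly([d(0,a),d(.02,a)],(255,0,0))
for s in (1,-1): poly([(-.052,s*.044,.146),(-.060,s*.044,.146),(-.060,s*.062,.146),(-.052,s*.062,.146)],(255,0,255))
save(Z,'w15ov')
m=cv2.inRange(im[150:182,195:215],(150,130,110),(255,255,255)); ys,xs=np.nonzero(m); print(len(xs))
P=c.at_z(np.c_[xs+195,ys+150],.174); v=np.linalg.svd(P[:,:2]-P[:,:2].mean(0))[2][0]; v=-v if v[1]<0 else v
ang=np.arctan2(v[1],v[0]); print('line dir',np.degrees(ang),'click rad',(p[2]+np.pi-ang))
E
```

```text
54
line dir 146.7775709886728 click rad 1.246247855191545
```

View pics/w15ov.png

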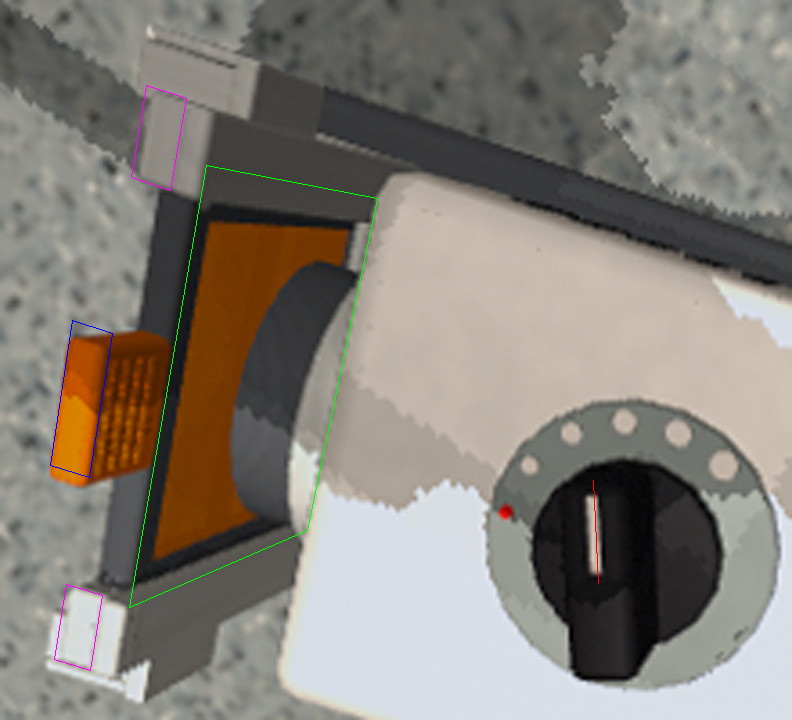

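```bash
python3 - <<'E'
from bench import ctrl
print(ctrl.hand_in(), ctrl.get_obs()['time_s'])
E
```

```text
the job is handed in; nothing more can be done
the job is handed in; nothing more can be done
```

The amber filter is home in the lamp's holder and the selector stands three clicks up from off. I handed the job in about 24 s into the 69 s allowed; the hand-in gives no verdict.

- **Filter:** I took the smaller amber filter from the rack by its tab. It touched the channel floor leaning at 18°, swung upright past the rollers with readings up to about 8 N, and was released there. Afterwards the frame front was level with the hooks and upright. It sits about 1–2 mm to the right (-y) of centre, within the channel's end play.
- **Selector:** after that I turned the selector clockwise 72°. With the gripper off it, the line read 1.246 rad against 1.257 for the third click and pointed at the third white dot.
- **Everything else:** the last pictures show the green and blue filters still in the rack, no bench item visibly moved, and the gripper clear of everything. I checked this by eye and did not measure it.
- **Disagreements:**
  - The top camera placed the lamp up to about 7 mm from where the wrist camera did. I used the wrist fit, and the floor contact came at the height it predicted.
  - One overlay after release was about 2 mm off, because the arm was still settling. I relied on the filter's position relative to the hooks and on a later settled view.

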